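# Put the citrus juicer back together for limes

## Task

Put the citrus juicer together on its motor base, from the bottom up: first the white bowl, fully down with its spout in the gap at the front of the base's collar, then the blue strainer flat in the bowl, then the small green lime reamer fully down on the drive shaft, and last the clear cover squarely on the bowl's rim. Leave the big orange reamer where it lies, and do not knock over or push away the bottles, the cups or the half lime.

Things in the scene. Friction and masses are not known exactly. Their poses are not given: they have to be found in the camera images.
- base: Juicer's grey motor base, fixed, 144 mm dia. Origin: underside centre; z up; -x: its front (switch). Flat deck 96 mm above origin. Collar on the deck: inside 132 mm dia, top at 108, with a 56 mm gap at the front (-x) for the bowl's spout. Central shaft: 17 mm dia up to a shoulder at 142, then a pin 10 mm dia, tapered tip at 156.
- bowl: White bowl, 0.26 kg. Origin: underside centre; -x: its spout (24 mm wide, out to 93 mm from the axis, top at 16). 122 mm dia, from 17 mm up widening to 136; rim at 46, mouth 129 dia; floor 4 thick, 116 dia inside. Centre tube 29 mm dia, bore 23, top at 43: grip it from above. Seated: origin 96 mm above base's, tube round the shaft, spout in the gap (up to 12 deg off its -x).
- strainer: Blue strainer dish with holes, 110 mm dia, 0.09 kg, four feet. Origin: centre, level with the soles; z up; any yaw. Dish floor from 10 to 13 mm above origin, rim at 26, inside 102 dia. Centre collar 42 mm dia, bore 35, top at 40: grip it from above, fingers inside the dish. In place: collar round the bowl's tube, feet on the bowl's floor, origin 4 mm above the bowl's.
- reamer_small: Small green lime reamer, 0.06 kg: ribbed dome, 45 mm high, its lowest 14 mm a plain upright band 52 mm dia: grip that. Origin: centre of the flat underside; z up; any yaw. Underneath, on the axis, a socket 14 mm dia, 16 deep, for the shaft's pin. In place: underside on the shaft's shoulder, origin 142 mm above the base's.
- reamer_large: Large orange reamer, 66 mm dia, 50 mm high, of the same shape. Origin: underside centre. Not wanted: stays where it lies.
- cover: Clear dust cover, 0.18 kg: hollow dome, black rim and knob, rim down. Origin: centre of the underside of its lip; z up; any yaw. Lip 119 mm dia, 6 high, goes inside the bowl's mouth; flange above it 139 dia. Dome top at 65 mm; knob on it 22 mm dia, from 65 to 89: grip it. In place: flange on the bowl's rim, origin 40 mm above the bowl's.
- glass_bottle: Empty clear glass bottle, standing, loose, 60 mm in diameter, 230 mm high, to be left alone. Origin: centre of its underside.
- squeeze_bottle: Red squeeze bottle with a white nozzle cap, standing, loose, 58 mm in diameter, 185 mm high, to be left alone. Origin: centre of its underside.
- cup_stack: Stack of paper cups, upside down, loose, 82 mm in diameter, 125 mm high, to be left alone. Origin: centre of its underside.
- lime_half: Half a lime, cut face down, 48 mm in diameter, 31 mm high, loose, to be left alone. Origin: centre of its underside.
There are look-alikes about, which are no part of the job. Several things look just like the reamer_small: the one meant starts farthest to the robot's right.

How it is judged:
On the way, in this order (a step that is already met when the one before it is completed fails the run):
1. the bowl sits fully down on the base, spout in the gap, released (horizontal distance between bowl and base below 0.006 m and z of bowl in the frame of base between 0.093 and 0.099 m and angle between bowl's own z axis and vertical below 0.06 rad and angle between the x axis of bowl and the x axis of base, either way round below 0.45 rad and contact force between the fingers and bowl below 0.1 N), for 0.2 s.
2. the strainer stands flat in the bowl, released (horizontal distance between strainer and bowl below 0.007 m and z of strainer in the frame of bowl between 0.001 and 0.008 m and angle between strainer's own z axis and vertical below 0.07 rad and contact force between the fingers and strainer below 0.1 N), for 0.2 s.
3. the small green reamer sits fully down on the drive shaft, released (horizontal distance between reamer_small and base below 0.006 m and z of reamer_small in the frame of base between 0.138 and 0.146 m and angle between reamer_small's own z axis and vertical below 0.1 rad and contact force between the fingers and reamer_small below 0.1 N), for 0.2 s.
At the end, for the whole second after the job is handed in: Bowl down on the deck (3 mm in height, 6 mm sideways), spout in the gap; strainer flat in the bowl (4 mm, 7 mm); small reamer down on the shaft shoulder (4 mm, 6 mm); cover level on the bowl's rim (4 mm, 8 mm); all released and at rest (horizontal distance between each of bowl, reamer_small and base below 0.006 m and z of bowl in the frame of base between 0.093 and 0.099 m and angle between each of bowl, cover's own z axis and vertical below 0.06 rad and angle between the x axis of bowl and the x axis of base, either way round below 0.45 rad and horizontal distance between strainer and bowl below 0.007 m and z of strainer in the frame of bowl between 0.001 and 0.008 m and angle between strainer's own z axis and vertical below 0.07 rad and z of reamer_small in the frame of base between 0.138 and 0.146 m and angle between reamer_small's own z axis and vertical below 0.1 rad and horizontal distance between cover and bowl below 0.008 m and z of cover in the frame of bowl between 0.036 and 0.044 m and linear speed of each of cover, bowl, strainer, reamer_small below 0.02 m/s); the robot touches nothing.
It fails at once if the large orange reamer is moved by more than 30 mm (distance of reamer_large from where it was at the start of the episode above 0.03 m).
It fails at once if a bottle, the cup stack or the half lime is knocked over or pushed by more than 30 mm (distance of any of glass_bottle, squeeze_bottle, cup_stack, lime_half from where it was at the start of the episode above 0.03 m or angle between any of glass_bottle, squeeze_bottle, cup_stack's own z axis and vertical above 0.5 rad).
It also fails if it takes over 133 s, if anything falls off the work surface, if the arm or the gripper's body presses on something with over 40 N, if the wrist force passes 120 N, or if a joint passes its speed limit or range.

## Robot

A 6-joint arm with a two-finger parallel gripper is mounted at the origin on the work surface. World frame = base frame: x ahead of the robot, y to its left, z up, the work surface at z = 0. Lengths are in m, angles in rad, forces in N, time in s.
With the tool pointing down it reaches from about 0.25 to 0.775 m from the base axis. Payload 8.9 kg.
Tool frame: the origin (TCP) lies at the very end of the fingers, on their centre line; the grasp point (between the pads) lies 19 mm behind it; x points along the fingers, y is the direction in which the jaws open and shut, and the axes are right-handed (so a half turn about x gives the same grasp; the last joint's range is limited). The gripper opens to 85 mm and grips with 20 to 120 N. Pads are 22 mm wide; open, the fingers measure 114 mm over their backs; the gripper's body (76 mm by 85 mm) begins 54 mm behind the grasp point. The pads swing forward as they close: fully open they stand 13 mm farther back than shut.
Start: joints at [1.043, 0.291, -0.153, 1.127, 0, 1.431], TCP at [0.199, 0.486, 0.231] pointing down, gripper open.
Joint ranges: [-2.52, 2.52], [-0.91, 1.74], [-1.3, 1.37], [-1.96, 2.02], [-1.52, 1.47], [-3.14, 3.14]. Speed limits (rad/s): [2.22, 2.22, 2.79, 3.14, 3.14, 3.14].

## Interface

Orientations are given as a unit quaternion [x, y, z, w].
In Python, from bench import env gives the robot as it stands.
- The arm moves only by the tool step_arm, never from a script. Its arguments are lists of equal length, an entry for each row: "delta_pos": the shift along the tool's x, y, z in mm, a list of three; "turn": the turn, a rotation vector about the tool's x, y, z in degrees, a list of three. In form: {"delta_pos": [[x, y, z], ...], "turn": [[wx, wy, wz], ...]}. A call has 1 to 5 rows; each row shifts and turns the commanded pose from where the row before left it, along the tool's axes as they then stand; what a row does not reach is not made up. A row lasts 1/12 s, in which the tool goes at most 41.7 mm and 7.16 degrees, less where a joint would pass 70% of its speed; a pose out of reach is approached as far as the arm can. A call with a gripper value outside its range is refused whole. "gripper" is the closure in counts, from 0 (fully open) to 255 (shut), set as the call begins (left out, the last holds). The fingers move at their own pace and stop on an object; the grip force is fixed at half the most. Time passes only in rows, so rows that do not move let the fingers close. It gives the time, the measured TCP pose, the force and the opening at its end, in the units of the state.
- env.get_state(): the state, without advancing time (a new reading comes with each control period).
- env.snapshot(name): name is "side" or "top" or "wrist"; returns (picture, depth): 400x640x3 uint8, red, green, blue; 400x640 float32, m along the optical axis (not along the pixel's ray), 0 where there is no reading.
- env.get_calibration(name): a dict with "fov_y" (degrees; the focal length in pixels is half the picture's height over the tangent of half this angle, whatever the lens; pixels are square), "cx", "cy" (the principal point, pixels), "T" (4x4, takes a point from camera to world coordinates); the wrist camera has in their place "mount" (4x4, takes a point from camera to tool coordinates, whose origin is the TCP and whose axes are the tool frame's). Camera axes: x right, y up, looking along -z (the intrinsics and any distortion apply to the point x, -y, -z); pixel columns grow to the right and rows downward; lengths in m; the calibration is good to about 2 mm. A picture is of the moment at which its call begins: read the wrist's pose just before it. get_calibration takes no time and is no camera call.
- env.close_job(): hands the job in, once; it reports no verdict.
The state is a dict: "clock": time; "joint_positions": joint angles; "qvel": joint speeds; "effort": joint torques, N m; "ee_pos": TCP position; "ee_rot": TCP orientation; "contact_force": force on the tool from outside, world axes, zero at the start; "moment": the same for the moment, N m; "width": finger opening in m.
Only numpy, scipy, OpenCV 4.12 (cv2) and the standard library are available. Lean on these libraries where they do the work, as an engineer would, in place of code of your own. Each camera call takes 0.05 s, during which the arm holds its last target.

## Working session

There is one attempt and no reset: what is moved stays moved. The work goes in short steps, Python scripts to look and compute and a tool call to move; the robot and the scene stay as the last step left them, time stands still between calls to the robot, and variables do not carry over. Pictures are saved under pics/ and viewed, and the job is handed in when it is done.

Besides the shell and the picture viewer there is one more tool, called after "Request:" as name(argument=value, ...) on one line, values as JSON. step_arm: Moves the arm, as the interface text tells. Its arguments: {"type":"object","properties":{"delta_pos":{"type":"array","items":{"type":"array","items":{"type":"number"}}},"turn":{"type":"array","items":{"type":"array","items":{"type":"number"}}},"gripper":{"type":"number"}},"required":["delta_pos","turn"]}

```bash
mkdir -p pics; ls
cat > h.py <<'E'
import numpy as np, cv2
from bench import env
from scipy.spatial.transform import Rotation as R
def cal(n):
    c=env.get_calibration(n); return c
def pose():
    s=env.get_state(); T=np.eye(4); T[:3,:3]=R.from_quat(s['ee_rot']).as_matrix(); T[:3,3]=s['ee_pos']; return T
def shot(n,name):
    T=pose(); im,d=env.snapshot(n); cv2.imwrite('pics/%s.png'%name,im[:,:,::-1]); np.save('pics/%s_d.npy'%name,d)
    c=env.get_calibration(n)
    Tc=T@np.array(c['mount']) if 'mount' in c else np.array(c['T'])
    np.save('pics/%s_T.npy'%name,Tc); return im,d,Tc
def K(n):
    c=env.get_calibration(n); f=200/np.tan(np.radians(c['fov_y'])/2); return f,c['cx'],c['cy']
def ray(n,Tc,u,v):
    f,cx,cy=K(n); d=np.array([(u-cx)/f,-(v-cy)/f,-1.]); return Tc[:3,3],Tc[:3,:3]@d
def onplane(n,Tc,u,v,z):
    o,d=ray(n,Tc,u,v); return o+d*(z-o[2])/d[2]
def cloud(n,Tc,d):
    f,cx,cy=K(n); v,u=np.mgrid[0:400,0:640]; P=np.stack([(u-cx)/f*d,-(v-cy)/f*d,-d],-1)
    W=P@Tc[:3,:3].T+Tc[:3,3]; W[d<=0]=np.nan; return W
E
python3 - <<'E'
from h import *
print(env.get_state())
for n in ['side','top','wrist']:
    print(n,env.get_calibration(n)); shot(n,n+'0')
E
```

```text
pics
{'clock': 0.0, 'joint_positions': array([ 1.04270769e+00,  2.91275388e-01, -1.54142376e-01,  1.12672614e+00,
        3.60873915e-05,  1.43149738e+00]), 'qvel': array([ 5.88327102e-04, -8.84629624e-04, -7.80229146e-04,  2.74687122e-03,
        1.74853969e-03, -6.28391850e-05]), 'effort': array([-5.00047645e-04, -5.37140000e+01,  3.31379485e+01,  1.59691845e-02,
       -3.84555469e-04, -5.55531216e-06]), 'ee_pos': array([0.19876336, 0.48542565, 0.23072888]), 'ee_rot': array([ 0.13614781,  0.69395619, -0.13703977,  0.69361998]), 'contact_force': array([1.14413899, 0.35423565, 0.45390751]), 'moment': array([ 0.06032001, -0.00255785, -0.02105531]), 'width': 0.08498873796431644}
side {'fov_y': 50.75672773578449, 'cx': 308.92452452429455, 'cy': 202.41602295438813, 'T': array([[ 0.96233463,  0.20749134, -0.17566844,  0.24179585],
       [-0.27174661,  0.71484795, -0.64431839, -0.80099556],
       [-0.00811426,  0.66778721,  0.744308  ,  0.99652969],
       [ 0.        ,  0.        ,  0.        ,  1.        ]])}
top {'fov_y': 42.61585823563411, 'cx': 309.4141224370225, 'cy': 198.67692999518195, 'T': array([[ 0.01212681,  0.99529378, -0.09614176,  0.34387718],
       [-0.99959462,  0.01454353,  0.02447626,  0.01836566],
       [ 0.02575931,  0.09580597,  0.99506667,  1.36087307],
       [ 0.        ,  0.        ,  0.        ,  1.        ]])}
wrist {'fov_y': 66.60173104250005, 'cx': 321.20030322232054, 'cy': 196.76664099147783, 'mount': array([[ 6.42080764e-04,  2.67869882e-01, -9.63454884e-01,
        -1.42240989e-01],
       [ 9.99999237e-01,  8.44946637e-04,  9.01356196e-04,
         1.93145245e-04],
       [ 1.05551414e-03, -9.63454728e-01, -2.67869135e-01,
        -6.79119861e-02],
       [ 0.00000000e+00,  0.00000000e+00,  0.00000000e+00,
         1.00000000e+00]])}
```

View pics/top0.png

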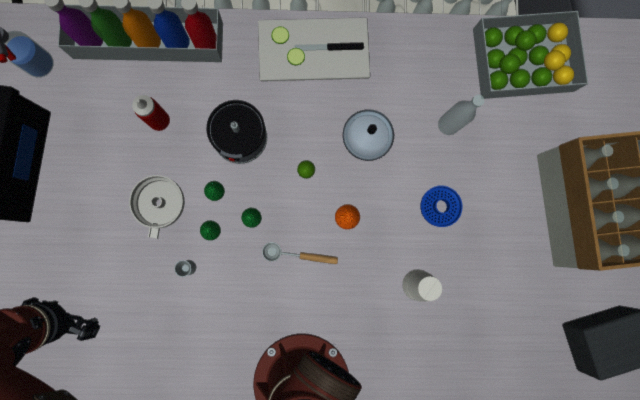

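View pics/side0.png

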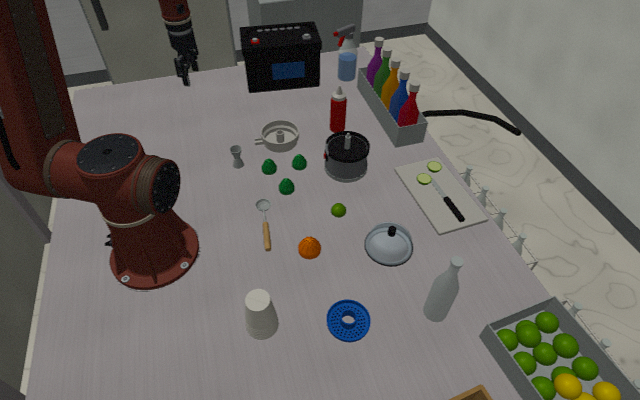

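View pics/wrist0.png

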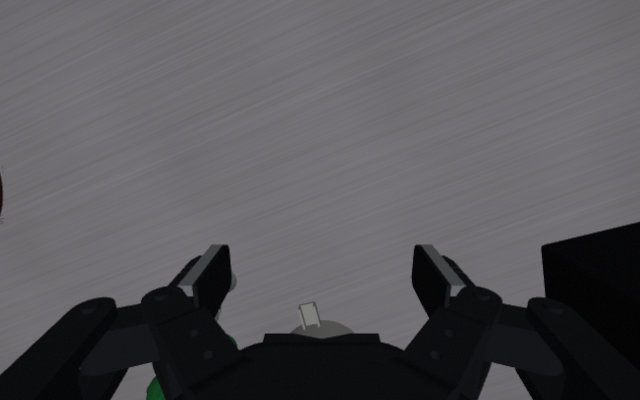

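The top view, where up is +x and left is +y, shows:
- Base (236,130), red switch at (232,157)
- Bowl (157,203), spout towards (154,232)
- Strainer (441,206)
- Cover (369,135)
- Orange reamer (347,216)
- Cups (423,287), glass bottle (460,117), squeeze bottle (152,113), half lime (306,170)

Could be taken for the small reamer: greens at (214,190), (210,230) and (251,217), plus the lime at (306,170), which is lighter. The rightmost green (smallest y) is (251,217), so I choose that one.

```bash
cat > m.py <<'E'
from h import *
def blobs(im,lo,hi,amin=60):
    hsv=cv2.cvtColor(im,cv2.COLOR_RGB2HSV); m=cv2.inRange(hsv,lo,hi)
    n,l,s,c=cv2.connectedComponentsWithStats(m); return [(l==i,s[i],c[i]) for i in range(1,n) if s[i][4]>amin]
E
python3 - <<'E'
from m import *
T=pose(); print(np.round(T,3))
ims={}
for n in ['top','side']:
    im=cv2.imread('pics/%s0.png'%n)[:,:,::-1].copy(); d=np.load('pics/%s0_d.npy'%n); Tc=np.load('pics/%s0_T.npy'%n)
    W=cloud(n,Tc,d); print(n,'table z at some pts',W[100,250] if n=='top' else W[200,150], 'frac valid',(d>0).mean())
    for nm,lo,hi in [('green',(70,80,20),(88,255,255)),('lime',(35,100,40),(60,255,255)),('orange',(5,150,80),(15,255,255)),('blue',(105,150,60),(125,255,255)),('red',(0,150,60),(4,255,255))]:
        for m,s,c in blobs(im,lo,hi,25):
            P=W[m]; P=P[~np.isnan(P[:,0])]
            if len(P)==0 or np.median(P[:,2])>0.4: continue
            if abs(np.median(P[:,1]))>.5 or not .1<np.median(P[:,0])<.8: continue
            q=P[P[:,2]>np.percentile(P[:,2],5)]
            print(nm,c.round(0),s[2:],'ext x',np.percentile(P[:,0],[1,99]).round(3),'y',np.percentile(P[:,1],[1,99]).round(3),'z',np.percentile(P[:,2],[1,50,99]).round(3))
t=cv2.imread('pics/top0.png'); s=cv2.imread('pics/side0.png')
cv2.imwrite('pics/c1.png',cv2.resize(t[85:275,120:280],None,fx=3,fy=3,interpolation=cv2.INTER_CUBIC))
cv2.imwrite('pics/c2.png',cv2.resize(s[75:215,220:380],None,fx=4,fy=4,interpolation=cv2.INTER_CUBIC))
E
```

```text
[[-0.     0.379  0.925  0.199]
 [-0.001  0.925 -0.379  0.486]
 [-1.    -0.001 -0.     0.231]
 [ 0.     0.     0.     1.   ]]
top table z at some pts [7.41384621e-01 1.49093292e-01 6.15461314e-04] frac valid 0.99598828125
lime [306. 169.] [ 16  17 226] ext x [0.531 0.573] y [-0.023  0.017] z [0.014 0.027 0.035]
orange [347. 217.] [ 25  24 459] ext x [0.398 0.458] y [-0.143 -0.084] z [0.011 0.033 0.054]
blue [441. 206.] [  41   41 1212] ext x [0.409 0.51 ] y [-0.413 -0.31 ] z [0.007 0.015 0.043]
red [149. 120.] [ 21  19 103] ext x [0.652 0.671] y [0.369 0.404] z [0.015 0.114 0.138]
side table z at some pts [ 0.07120512 -0.11194958  0.31980482] frac valid 0.99589453125
green [299. 161.] [11 15 54] ext x [0.475 0.508] y [0.212 0.239] z [0.007 0.029 0.047]
green [268. 167.] [14 13 65] ext x [0.364 0.405] y [0.22  0.244] z [0.001 0.027 0.044]
green [285. 187.] [11 14 64] ext x [0.401 0.431] y [0.113 0.138] z [0.003 0.027 0.049]
lime [338. 210.] [ 15  14 163] ext x [0.529 0.572] y [-0.028  0.013] z [0.008 0.025 0.033]
orange [190. 233.] [10 12 36] ext x [0.089 0.115] y [0.018 0.057] z [0.01  0.013 0.017]
orange [192. 247.] [10 22 75] ext x [0.091 0.119] y [-0.06   0.013] z [0.01  0.014 0.017]
orange [309. 248.] [ 23  22 372] ext x [0.396 0.456] y [-0.147 -0.102] z [0.002 0.028 0.051]
blue [348. 320.] [  43   42 1320] ext x [0.409 0.509] y [-0.414 -0.309] z [0.01  0.015 0.042]
red [338. 115.] [ 16  34 351] ext x [0.65  0.701] y [0.36 0.39] z [0.009 0.079 0.138]
```

View pics/c1.png

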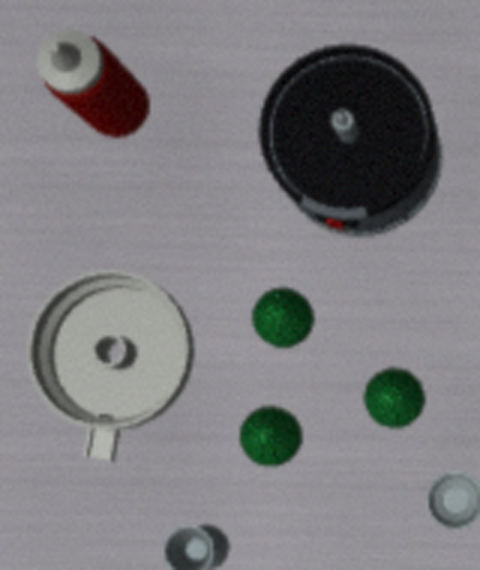

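View pics/c2.png

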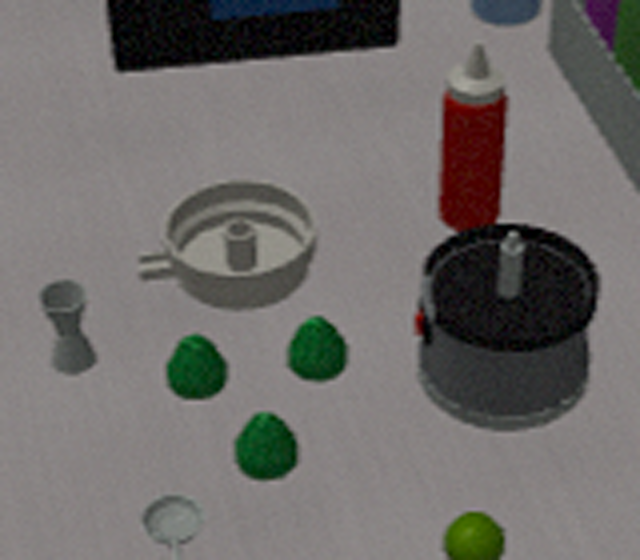

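The two crops show three identical small green reamers. The rightmost is at top crop (394,398), standing upright. The base has its gap and red switch at the front, towards crop (335,215), and the bowl's spout also points roughly that way. Next I'll fit circles.

```bash
cat >> m.py <<'E'
from scipy.optimize import least_squares
def fitc(P,r=None):
    P=np.asarray(P)[:,:2]; c0=P.mean(0)
    if r is None:
        s=least_squares(lambda p:np.hypot(P[:,0]-p[0],P[:,1]-p[1])-p[2],[*c0,.05],loss='soft_l1',f_scale=.002).x
    else:
        s=least_squares(lambda p:np.hypot(P[:,0]-p[0],P[:,1]-p[1])-r,c0,loss='soft_l1',f_scale=.002).x
    return s
E
python3 - <<'E'
from m import *
WS={}
for n in ['top','side']:
    d=np.load('pics/%s0_d.npy'%n); Tc=np.load('pics/%s0_T.npy'%n); WS[n]=cloud(n,Tc,d)
def sel(n,c,r,z0,z1):
    W=WS[n].reshape(-1,3); k=(np.hypot(W[:,0]-c[0],W[:,1]-c[1])<r)&(W[:,2]>z0)&(W[:,2]<z1); return W[k]
R_={'base':((.63,.18),.1,[(.1,.115),(.09,.1),(.12,.135),(.135,.15),(.15,.17)]),
'bowl':((.46,.39),.09,[(.04,.055),(.03,.045),(0.006,.02)]),
'strainer':((.46,-.36),.08,[(.035,.05),(.02,.032)]),
'cover':((.63,-.15),.09,[(.003,.02),(.055,.07),(.07,.1)]),
'rs':((.42,.12),.05,[(.002,.014),(.014,.06)])}
for k,(c,r,bs) in R_.items():
    for n in WS:
        for b in bs:
            P=sel(n,c,r,*b)
            if len(P)>8: print(k,n,b,len(P),'fit',fitc(P).round(4),'mean',P.mean(0).round(4),'ext',np.ptp(P,0).round(3),'zmax',P[:,2].max().round(4))
E
```

```text
base top (0.1, 0.115) 832 fit [0.6402 0.1733 0.0646] mean [0.6456 0.1731 0.105 ] ext [0.143 0.144 0.015] zmax 0.1147
base top (0.09, 0.1) 1784 fit [0.638  0.1738 0.0483] mean [0.6363 0.1742 0.0968] ext [0.139 0.137 0.01 ] zmax 0.1
base top (0.12, 0.135) 11 fit [0.6382 0.1732 0.0079] mean [0.6321 0.1704 0.1254] ext [0.008 0.011 0.014] zmax 0.1341
base top (0.135, 0.15) 30 fit [0.6391 0.1731 0.0072] mean [0.6364 0.1719 0.1431] ext [0.017 0.015 0.013] zmax 0.1482
base top (0.15, 0.17) 14 fit [0.6382 0.1726 0.0032] mean [0.6381 0.1727 0.1548] ext [0.007 0.007 0.008] zmax 0.1585
base side (0.1, 0.115) 368 fit [0.6349 0.1724 0.0682] mean [0.6406 0.171  0.106 ] ext [0.141 0.148 0.015] zmax 0.1146
base side (0.09, 0.1) 779 fit [0.6361 0.1794 0.049 ] mean [0.6329 0.1726 0.0969] ext [0.137 0.147 0.01 ] zmax 0.1
base side (0.12, 0.135) 18 fit [0.6341 0.1721 0.0064] mean [0.6328 0.1674 0.1288] ext [0.014 0.008 0.014] zmax 0.1348
base side (0.135, 0.15) 20 fit [0.6349 0.1697 0.0054] mean [0.6343 0.1698 0.1419] ext [0.014 0.015 0.011] zmax 0.1468
bowl top (0.04, 0.055) 355 fit [0.4593 0.3785 0.065
[... 1679 characters left out ...]
5, 0.07) 781 fit [ 0.6475 -0.1697  0.0376] mean [ 0.6438 -0.1758  0.0615] ext [0.105 0.107 0.015] zmax 0.0699
cover side (0.07, 0.1) 67 fit [ 0.6463 -0.1712  0.0082] mean [ 0.6451 -0.1729  0.0852] ext [0.02  0.021 0.023] zmax 0.0936
rs top (0.002, 0.014) 297 fit [0.4224 0.1261 0.0382] mean [0.4203 0.1141 0.0045] ext [0.098 0.095 0.012] zmax 0.0139
rs top (0.014, 0.06) 288 fit [0.4232 0.1377 0.0174] mean [0.4226 0.1368 0.0307] ext [0.048 0.048 0.04 ] zmax 0.0541
rs side (0.002, 0.014) 125 fit [0.4139 0.1031 0.0264] mean [0.418  0.1092 0.0047] ext [0.098 0.08  0.012] zmax 0.0136
rs side (0.014, 0.06) 169 fit [0.4192 0.1325 0.0146] mean [0.4187 0.1287 0.0289] ext [0.051 0.046 0.037] zmax 0.0506
```

Run:
```python
from m import *
bc=np.array([.637,.1725]); wc=np.array([.4575,.3785])
for n in ['top','side']:
    im=cv2.imread('pics/%s0.png'%n)[:,:,::-1].copy(); d=np.load('pics/%s0_d.npy'%n); Tc=np.load('pics/%s0_T.npy'%n)
    W=cloud(n,Tc,d).reshape(-1,3)
    r=np.hypot(*(W[:,:2]-wc).T); a=np.degrees(np.arctan2(W[:,1]-wc[1],W[:,0]-wc[0]))
    k=(r>.074)&(r<.093)&(W[:,2]>.007)&(W[:,2]<.03); p=W[k]; m=p.mean(0); print(n,'spout',k.sum(),m.round(4),np.degrees(np.arctan2(m[1]-wc[1],m[0]-wc[0])), 'ztop',np.percentile(p[:,2],90))
    r=np.hypot(*(W[:,:2]-bc).T); a=np.degrees(np.arctan2(W[:,1]-bc[1],W[:,0]-bc[0]))%360
    k=(r>.062)&(r<.075)&(W[:,2]>.1025)&(W[:,2]<.115); h,_=np.histogram(a[k],bins=np.arange(130,235,4)); print('collar hist',list(zip(range(130,234,4),h)))
    for m,s,c in blobs(im,(0,120,40),(5,255,255),5)+blobs(im,(174,120,40),(180,255,255),5):
        P=W[m.ravel()].mean(0)
        if np.hypot(*(P[:2]-bc))<.11: print('switch',c,P,np.degrees(np.arctan2(P[1]-bc[1],P[0]-bc[0])))
# other tall things
    for nm,c in [('squeeze',(.68,.38)),('glass',(.65,-.38)),('cups',(.33,-.28))]:
        k=(np.hypot(W[:,0]-c[0],W[:,1]-c[1])<.1)&(W[:,2]>.04); p=W[k]; print(nm,np.nanmedian(p,0).round(3),np.nanmin(p,0).round(3),np.nanmax(p,0).round(3))
```

```text
top spout 61 [0.3972 0.3852 0.0112] 173.64211046154045 ztop 0.017944306644282815
collar hist [(130, np.int64(5)), (134, np.int64(6)), (138, np.int64(4)), (142, np.int64(6)), (146, np.int64(0)), (150, np.int64(0)), (154, np.int64(0)), (158, np.int64(0)), (162, np.int64(0)), (166, np.int64(0)), (170, np.int64(0)), (174, np.int64(0)), (178, np.int64(0)), (182, np.int64(0)), (186, np.int64(0)), (190, np.int64(2)), (194, np.int64(6)), (198, np.int64(5)), (202, np.int64(5)), (206, np.int64(5)), (210, np.int64(5)), (214, np.int64(7)), (218, np.int64(5)), (222, np.int64(6)), (226, np.int64(5)), (230, np.int64(5))]
switch [231.1 159. ] [0.5654458  0.18562852 0.07830342] 169.6032027026677
squeeze [0.672 0.38  0.137] [0.652 0.361 0.04 ] [0.707 0.417 0.189]
glass [ 0.675 -0.379  0.143] [ 0.654 -0.418  0.04 ] [ 0.714 -0.36   0.235]
cups [ 0.259 -0.289  0.123] [ 0.23  -0.332  0.04 ] [ 0.29  -0.264  0.132]
side spout 29 [0.3758 0.3907 0.0116] 171.49226150806612 ztop 0.015326290333332816
collar hist [(130, np.int64(3)), (134, np.int64(2)), (138, np.int64(2)), (142, np.int64(4)), (146, np.int64(1)), (150, np.int64(0)), (154, np.int64(0)), (158, np.int64(0)), (162, np.int64(0)), (166, np.int64(0)), (170, np.int64(0)), (174, np.int64(0)), (178, np.int64(0)), (182, np.int64(0)), (186, np.int64(0)), (190, np.int64(2)), (194, np.int64(2)), (198, np.int64(4)), (202, np.int64(5)), (206, np.int64(5)), (210, np.int64(2)), (214, np.int64(5)), (218, np.int64(3)), (222, np.int64(5)), (226, np.int64(5)), (230, np.int64(5))]
switch [324.625 154.875] [0.56323113 0.177146   0.08063238] 176.3962397788381
squeeze [0.671 0.373 0.114] [0.648 0.358 0.041] [0.706 0.412 0.187]
glass [ 0.671 -0.402  0.136] [ 0.652 -0.42   0.04 ] [ 0.708 -0.363  0.234]
cups [ 0.26  -0.319  0.123] [ 0.23  -0.341  0.04 ] [ 0.288 -0.274  0.13 ]
```

The gap is centred at about 168°, and the bowl's spout lies at about 172°, so the bowl needs only −4° of yaw. I'll move over the bowl and look with the wrist camera.

Request:
step_arm(delta_pos=[[2,0,40],[2,0,40],[2,0,40],[2,0,40],[2,0,40]], turn=[[0,0,0],[0,0,0],[0,0,0],[0,0,0],[0,0,0]], gripper=75)

```text
clock: 0.57
ee_pos: [0.3855, 0.4089, 0.2211]
ee_rot: [0.136, 0.694, -0.137, 0.694]
contact_force: [0.6, 1.8, 0.6]
width: 0.0605
```

Request:
step_arm(delta_pos=[[0,0,40],[0,0,40],[0,0,0]], turn=[[0,0,0],[0,0,0],[0,0,0]])

```text
clock: 0.82
ee_pos: [0.4641, 0.3766, 0.2205]
ee_rot: [0.138, 0.693, -0.139, 0.694]
contact_force: [-1.2, 0.1, -0.3]
width: 0.0601
```

```bash
cat >> m.py <<'E'
def go(x,y,z,tag=''):
    T=pose(); d=T[:3,:3].T@(np.array([x,y,z])-T[:3,3])*1000
    print(tag,'tcp',T[:3,3].round(4),'tool-delta mm',d.round(1),'xaxis',T[:3,0].round(3),'yaw z',np.degrees(np.arctan2(T[1,2],T[0,2])).round(2),'w',env.get_state()['width'],'F',env.get_state()['contact_force'].round(1),'t',env.get_state()['clock'], 'q',env.get_state()['joint_positions'].round(2))
E
python3 - <<'E'
from m import *
import time
im,d,Tc=shot('wrist','w1'); W=cloud('wrist',Tc,d).reshape(-1,3)
c=(.458,.379)
for b in [(.04,.055)]:
    P=W[(np.hypot(W[:,0]-c[0],W[:,1]-c[1])<.09)&(W[:,2]>b[0])&(W[:,2]<b[1])]; r=np.hypot(P[:,0]-c[0],P[:,1]-c[1])
    print('rim',fitc(P[r>.05]).round(4),P[r>.05][:,2].mean(),(r>.05).sum()); print('tube',fitc(P[r<.03]).round(4),P[r<.03][:,2].mean(),(r<.03).sum())
go(.458,.379,.2)
E
```

```text
rim [0.4576 0.3805 0.0657] 0.044925908544888864 1653
tube [0.4576 0.3803 0.013 ] 0.04239835588671046 235
 tcp [0.4611 0.3778 0.2205] tool-delta mm [20.5 -0.1 -3.4] xaxis [ 0.    -0.001 -1.   ] yaw z -22.53 w 0.06046564420187602 F [-1.2 -0.4  1. ] t 0.8667 q [ 0.56  0.43  0.03  1.17 -0.    0.96]
```

View pics/w1.png

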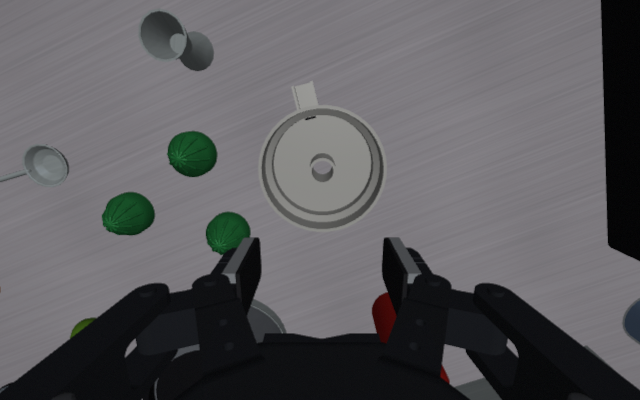

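The wrist picture shows the bowl at (322,168) between the fingers. Rim and tube both centre at (0.4576, 0.380), with heights 45 and 42 mm as they should be. I'll descend to z≈18 mm.

Request:
step_arm(delta_pos=[[40,0,-3],[40,1,0],[40,1,0],[40,0,0],[0,0,0]], turn=[[0,0,0],[0,0,0],[0,0,0],[0,0,0],[0,0,0]])

```text
clock: 1.28
ee_pos: [0.4506, 0.38, 0.0543]
ee_rot: [0.133, 0.697, -0.139, 0.691]
contact_force: [-1.6, -2.2, -1.1]
width: 0.0603
```

Run:
```python
from m import *
go(.4576,.380,.018)
shot('wrist','w2')
```

```text
tcp [0.4506 0.38   0.0543] tool-delta mm [36.2  3.   6.8] xaxis [-0.01  -0.006 -1.   ] yaw z -22.23 w 0.06033776954058675 F [-1.6 -2.2 -1.1] t 1.2833 q [ 0.58  0.57 -0.21  0.8   0.    0.96]
```

View pics/w2.png

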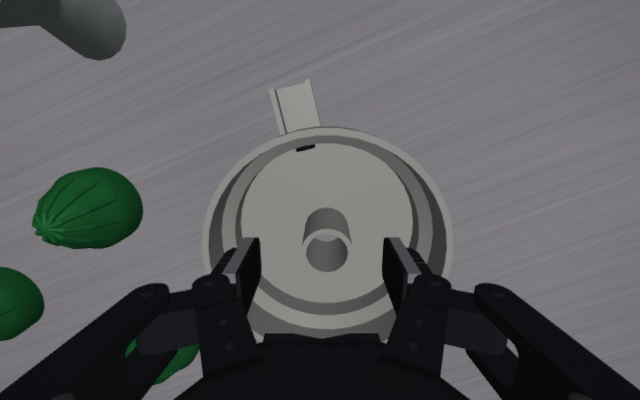

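The tube sits at (327,245) between the pads. The arm is still settling, so I'll let it settle and then correct.

Request:
step_arm(delta_pos=[[0,0,0],[0,0,0]], turn=[[0,0,0],[0,0,0]])

```text
clock: 1.5
ee_pos: [0.4574, 0.3839, 0.0641]
ee_rot: [0.137, 0.693, -0.135, 0.695]
contact_force: [-0.2, 0.3, 0.3]
width: 0.0604
```

Run:
```python
from m import *
go(.4576,.380,.018)
```

```text
tcp [0.4574 0.3839 0.0641] tool-delta mm [46.1 -3.7  1.6] xaxis [ 0.003  0.002 -1.   ] yaw z -22.25 w 0.060446350294464206 F [-0.2  0.3  0.3] t 1.5 q [ 0.58  0.56 -0.2   0.81  0.    0.96]
```

Request:
step_arm(delta_pos=[[16,-4,2],[15,0,0],[14,0,0],[0,0,0],[0,0,0]], turn=[[0,0,0],[0,0,0],[0,0,0],[0,0,0],[0,0,0]])

```text
clock: 1.92
ee_pos: [0.4573, 0.3789, 0.0181]
ee_rot: [0.137, 0.693, -0.136, 0.694]
contact_force: [-0.0, 0.1, 0.0]
width: 0.0602
```

Request:
step_arm(delta_pos=[[0,0,0],[0,0,0]], turn=[[0,0,0],[0,0,0]])

```text
clock: 2.08
ee_pos: [0.4575, 0.379, 0.0182]
ee_rot: [0.137, 0.693, -0.136, 0.695]
contact_force: [0.3, -0.9, -0.8]
width: 0.0601
```

Run:
```python
from m import *
go(.4576,.380,.018)
```

```text
tcp [0.4575 0.379  0.0182] tool-delta mm [ 0.2  0.9 -0.3] xaxis [ 0.002  0.002 -1.   ] yaw z -22.27 w 0.060109713896039745 F [ 0.3 -0.9 -0.8] t 2.0833 q [ 0.57  0.61 -0.25  0.7   0.    0.96]
```

In place. I'll close on the tube.

Request:
step_arm(delta_pos=[[0,0,0],[0,0,0],[0,0,0],[0,0,0],[0,0,0]], turn=[[0,0,0],[0,0,0],[0,0,0],[0,0,0],[0,0,0]], gripper=255)

```text
clock: 2.5
ee_pos: [0.4569, 0.3787, 0.0173]
ee_rot: [0.137, 0.693, -0.136, 0.694]
contact_force: [-1.3, -0.3, 6.8]
width: 0.027
```

Request:
step_arm(delta_pos=[[-10,0,0],[-30,0,0],[-30,0,0],[-30,0,0],[-30,0,0]], turn=[[0,0,0],[0,0,0],[0,0,0],[0,0,0],[0,0,0]])

```text
clock: 2.92
ee_pos: [0.4558, 0.3778, 0.1479]
ee_rot: [0.136, 0.694, -0.137, 0.694]
contact_force: [-0.1, 0.5, -1.9]
width: 0.027
```

Request:
step_arm(delta_pos=[[-30,0,0],[-20,0,0],[0,0,0],[0,0,0],[0,0,0]], turn=[[0,0,0],[0,0,0],[0,0,0],[0,0,0],[0,0,0]])

```text
clock: 3.33
ee_pos: [0.4557, 0.3777, 0.1951]
ee_rot: [0.136, 0.694, -0.137, 0.693]
contact_force: [-0.6, 0.9, -4.2]
width: 0.0271
```

Run:
```python
from m import *
im,d,Tc=shot('wrist','w3'); shot('side','s3')
go(.637,.1725,.198)
```

```text
tcp [0.4554 0.3775 0.1945] tool-delta mm [  -3.6 -120.9  245.7] xaxis [-0.003 -0.002 -1.   ] yaw z -22.28 w 0.027103152976178182 F [-0.1  0.  -3. ] t 3.4333 q [ 0.57  0.44 -0.03  1.1  -0.    0.96]
```

View pics/w3.png

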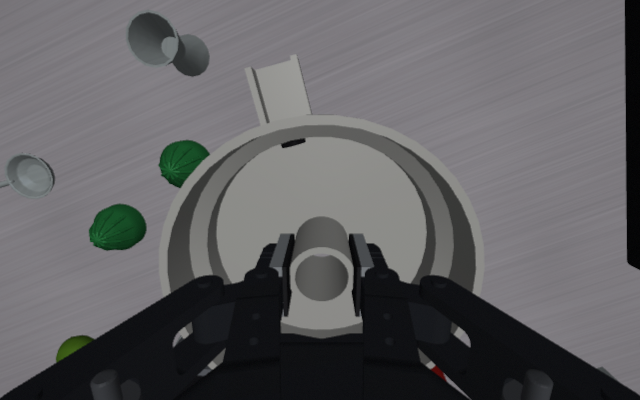

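View pics/s3.png

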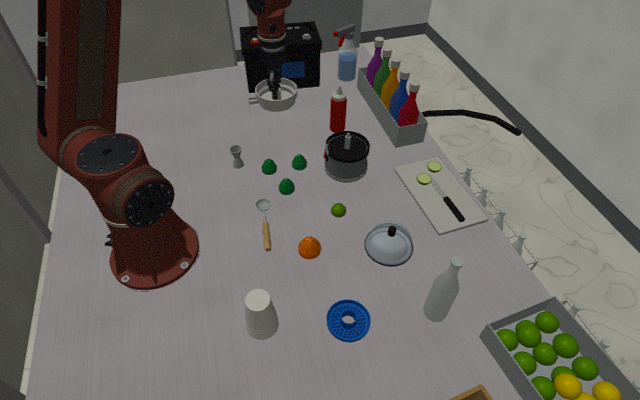

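The bowl is held, with the tube between the pads at (321,275). Carrying it towards the base.

Request:
step_arm(delta_pos=[[-5,-15,31],[-5,-15,31],[0,-15,31],[0,-15,31],[0,-15,31]], turn=[[0,0,0],[0,0,0],[0,0,0],[0,0,0],[0,0,0]])

```text
clock: 3.85
ee_pos: [0.5716, 0.2486, 0.2049]
ee_rot: [0.136, 0.695, -0.137, 0.693]
contact_force: [-0.2, 0.7, -3.4]
width: 0.0271
```

Request:
step_arm(delta_pos=[[0,-15,30],[0,-15,30],[0,-15,30],[0,0,0],[0,0,0]], turn=[[0,0,0],[0,0,0],[0,0,0],[3.5,0,0],[0,0,0]])

```text
clock: 4.27
ee_pos: [0.6379, 0.1723, 0.2042]
ee_rot: [0.159, 0.69, -0.16, 0.688]
contact_force: [-0.2, 1.1, -3.5]
width: 0.0273
```

Request:
step_arm(delta_pos=[[0,0,0],[0,0,0],[0,0,0]], turn=[[0,0,0],[0,0,0],[0,0,0]])

```text
clock: 4.52
ee_pos: [0.6368, 0.1753, 0.206]
ee_rot: [0.157, 0.69, -0.157, 0.689]
contact_force: [-0.3, 0.1, -3.0]
width: 0.0273
```

Run:
```python
from m import *
go(.637,.1725,.2)
T=pose()
for n in ['wrist','side','top']:
    im,d,Tc=shot(n,n+'4'); W=cloud(n,Tc,d).reshape(-1,3); Lw=(W-T[:3,3])@T[:3,:3] # tool coords
    bz=T[2,3]-.0173
    r=np.hypot(W[:,0]-T[0,3],W[:,1]-T[1,3])
    k=(W[:,2]>bz+.037)&(W[:,2]<bz+.054)&(r<.08)&(r>.055); P=W[k]
    if k.sum()>20: print(n,'rim',k.sum(),fitc(P).round(4),fitc(P,.066).round(4),P[:,2].mean())
    k=(W[:,2]>bz+.001)&(W[:,2]<bz+.022)&(r>.076)&(r<.1); m=W[k].mean(0); print('spout',k.sum(),m,np.degrees(np.arctan2(m[1]-T[1,3],m[0]-T[0,3])))
```

```text
tcp [0.6368 0.1753 0.206 ] tool-delta mm [ 6.  -2.4  1.4] xaxis [-0.001  0.    -1.   ] yaw z -25.63 w 0.027278659982425978 F [-0.3  0.1 -3. ] t 4.5167 q [0.16 0.57 0.21 1.22 0.   0.61]
wrist rim 7596 [0.6367 0.1755 0.0651] [0.6376 0.1751] 0.2330577131247545
spout 2060 [0.55423735 0.19167907 0.19660611] 168.75878895168213
side rim 302 [0.6352 0.1733 0.0661] [0.6352 0.1733] 0.232013374895522
spout 49 [0.55308345 0.19131432 0.19872535] 169.15035574179566
top rim 136 [0.6377 0.1735 0.0662] [0.6378 0.1733] 0.23478379840535138
spout 0 [nan nan nan] nan<stdin>:10: RuntimeWarning: Mean of empty slice.
  ret = um.true_divide(
```

View pics/wrist4.png

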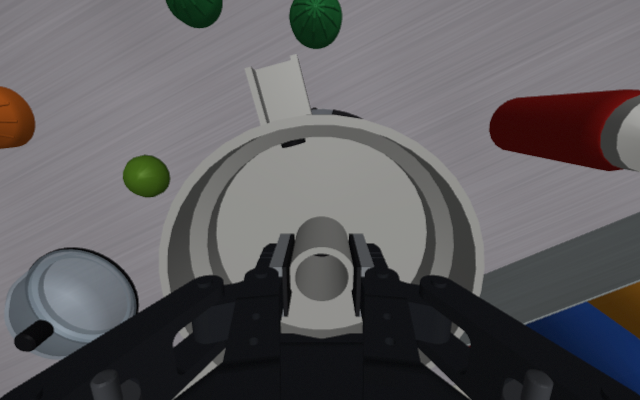

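View pics/side4.png

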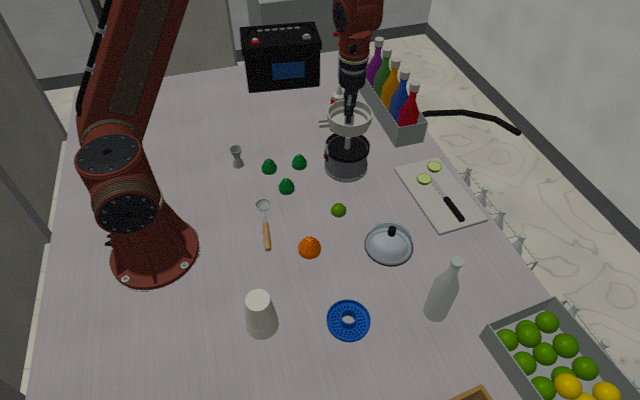

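The bowl is above the base. In the same cameras its centre agrees with the shaft to about 1 mm, and the spout is at 169° against the gap centre of 168.5°. I'll lower it with a 1 mm y correction.

Request:
step_arm(delta_pos=[[15,-1,0],[15,0,0],[15,0,0],[0,0,0],[0,0,0]], turn=[[0,0,0],[0,0,0],[0,0,0],[0,0,0],[0,0,0]])

```text
clock: 5.08
ee_pos: [0.6365, 0.1736, 0.161]
ee_rot: [0.157, 0.69, -0.158, 0.689]
contact_force: [0.8, -0.2, -2.4]
width: 0.0272
```

Request:
step_arm(delta_pos=[[12,0,0],[12,0,0],[10,0,0],[0,0,0],[0,0,0]], turn=[[0,0,0],[0,0,0],[0,0,0],[0,0,0],[0,0,0]])

```text
clock: 5.5
ee_pos: [0.6371, 0.1735, 0.1276]
ee_rot: [0.158, 0.689, -0.158, 0.689]
contact_force: [-0.2, -0.2, -3.4]
width: 0.0271
```

Request:
step_arm(delta_pos=[[5,0,0],[4,0,0],[3,0,0],[0,0,0],[0,0,0]], turn=[[0,0,0],[0,0,0],[0,0,0],[0,0,0],[0,0,0]])

```text
clock: 5.92
ee_pos: [0.6371, 0.1734, 0.1152]
ee_rot: [0.158, 0.689, -0.158, 0.689]
contact_force: [0.9, 0.2, -3.6]
width: 0.0272
```

Request:
step_arm(delta_pos=[[1,0,0],[1,0,0],[0,0,0],[0,0,0]], turn=[[0,0,0],[0,0,0],[0,0,0],[0,0,0]])

```text
clock: 6.25
ee_pos: [0.6373, 0.1734, 0.1134]
ee_rot: [0.158, 0.689, -0.158, 0.689]
contact_force: [0.4, 0.1, -3.8]
width: 0.0271
```

Request:
step_arm(delta_pos=[[1,0,0],[0.5,0,0],[0,0,0]], turn=[[0,0,0],[0,0,0],[0,0,0]])

```text
clock: 6.5
ee_pos: [0.6374, 0.1734, 0.1133]
ee_rot: [0.158, 0.689, -0.158, 0.69]
contact_force: [-4.0, -1.9, 9.2]
width: 0.0276
```

Request:
step_arm(delta_pos=[[0,0,0],[0,0,0],[0,0,0],[0,0,0],[0,0,0]], turn=[[0,0,0],[0,0,0],[0,0,0],[0,0,0],[0,0,0]], gripper=75)

```text
clock: 6.92
ee_pos: [0.6372, 0.1734, 0.1117]
ee_rot: [0.158, 0.689, -0.158, 0.689]
contact_force: [0.2, 0.1, -0.2]
width: 0.0604
```

Request:
step_arm(delta_pos=[[-20,0,0],[-30,0,0],[-30,0,0],[-30,0,0],[0,0,0]], turn=[[0,0,0],[0,0,0],[0,0,0],[0,0,0],[0,0,0]])

```text
clock: 7.33
ee_pos: [0.6399, 0.1739, 0.2282]
ee_rot: [0.159, 0.686, -0.157, 0.692]
contact_force: [0.8, -0.2, 1.2]
width: 0.0604
```

Request:
step_arm(delta_pos=[[-30,0,0],[0,0,0],[0,0,0],[0,0,0]], turn=[[0,0,0],[0,0,0],[0,0,0],[0,0,0]])

```text
clock: 7.67
ee_pos: [0.6371, 0.1734, 0.2512]
ee_rot: [0.158, 0.689, -0.158, 0.689]
contact_force: [0.2, 0.2, 0.0]
width: 0.0607
```

Run:
```python
from m import *
go(.637,.1725,.2)
c=(.637,.1735)
for n in ['wrist','side','top']:
    im,d,Tc=shot(n,n+'5'); W=cloud(n,Tc,d).reshape(-1,3)
    r=np.hypot(W[:,0]-c[0],W[:,1]-c[1])
    k=(W[:,2]>.136)&(W[:,2]<.150)&(r<.08)&(r>.055); P=W[k]
    if k.sum()>20:
        A=np.c_[P[:,:2]-c,np.ones(len(P))]; s=np.linalg.lstsq(A,P[:,2],rcond=None)[0]
        print(n,'rim',k.sum(),fitc(P).round(4),'z plane',s.round(4))
    k=(W[:,2]>.15)&(W[:,2]<.165)&(r<.02); print('pin',k.sum(),W[k].mean(0))
    k=(W[:,2]>.097)&(W[:,2]<.118)&(r>.08)&(r<.1); m=W[k].mean(0); print('spout',k.sum(),m,np.degrees(np.arctan2(m[1]-c[1],m[0]-c[0])))
```

```text
tcp [0.6371 0.1734 0.2512] tool-delta mm [51.2 -0.8  0.3] xaxis [-0. -0. -1.] yaw z -25.78 w 0.06067083181722019 F [0.2 0.2 0. ] t 7.6667 q [0.16 0.55 0.31 1.32 0.   0.6 ]
wrist rim 2583 [0.6374 0.1736 0.0656] z plane [-0.0085  0.0038  0.1409]
pin 95 [0.63683702 0.17507588 0.15376931]
spout 399 [0.55291318 0.19152935 0.10354233] 167.8982443073946
side rim 231 [0.6357 0.1719 0.0662] z plane [ 0.0039 -0.0024  0.1408]
pin 5 [0.63422478 0.17225354 0.15582905]
spout 36 [0.55263135 0.1918879  0.1058835 ] 167.70482233050365
top rim 120 [0.6383 0.1717 0.066 ] z plane [0.0008 0.0048 0.143 ]
pin 0 [nan nan nan]
spout 0 [nan nan nan] nan<stdin>:11: RuntimeWarning: Mean of empty slice.
  ret = um.true_divide(
<stdin>:12: RuntimeWarning: Mean of empty slice.
```

View pics/wrist5.png

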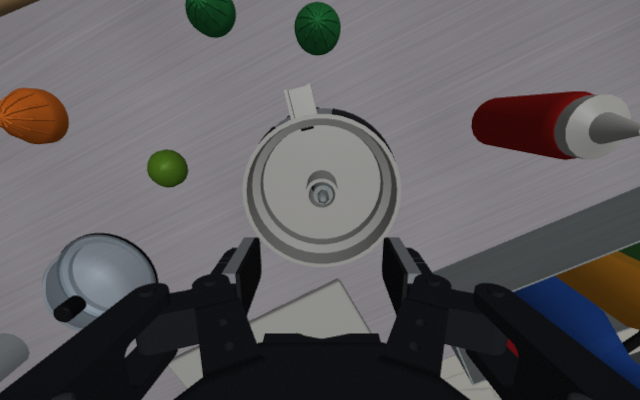

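The bowl is seated. The rim is level at 141 mm, the spout is at 168°, and the pin at (323,195) is centred in the tube. Next is the strainer.

Request:
step_arm(delta_pos=[[0,-37,5],[0,-37,5],[0,-37,5],[0,-37,5],[0,-37,5]], turn=[[0,0,0],[0,0,0],[0,0,0],[0,0,0],[0,0,0]], gripper=55)

```text
clock: 8.23
ee_pos: [0.5781, -0.0054, 0.251]
ee_rot: [0.158, 0.69, -0.158, 0.689]
contact_force: [0.1, -0.3, -0.1]
width: 0.0672
```

Request:
step_arm(delta_pos=[[0,-37,5],[0,-37,5],[0,-37,5],[0,-37,5],[0,-37,5]], turn=[[0,0,0],[0,0,0],[0,0,0],[0,0,0],[0,0,0]])

```text
clock: 8.65
ee_pos: [0.5202, -0.1829, 0.2512]
ee_rot: [0.158, 0.69, -0.158, 0.689]
contact_force: [0.2, -0.4, -0.1]
width: 0.0672
```

Request:
step_arm(delta_pos=[[5,-37,5],[10,-37,5],[10,-37,5],[10,-37,5],[5,-37,5]], turn=[[0,0,0],[0,0,0],[0,0,0],[0,0,0],[0,0,0]])

```text
clock: 9.07
ee_pos: [0.4619, -0.3601, 0.21]
ee_rot: [0.158, 0.69, -0.157, 0.689]
contact_force: [0.8, 0.3, 0.1]
width: 0.0671
```

Request:
step_arm(delta_pos=[[0,0,0],[0,0,0],[0,0,0],[0,0,0]], turn=[[0,0,0],[0,0,0],[0,0,0],[0,0,0]])

```text
clock: 9.4
ee_pos: [0.4637, -0.358, 0.2117]
ee_rot: [0.158, 0.689, -0.157, 0.689]
contact_force: [-1.5, 0.8, -0.5]
width: 0.0671
```

Run:
```python
from m import *
im,d,Tc=shot('wrist','w6'); W=cloud('wrist',Tc,d).reshape(-1,3)
c=(.458,-.361); r=np.hypot(W[:,0]-c[0],W[:,1]-c[1])
for nm,k in [('collar',(r<.03)&(W[:,2]>.035)&(W[:,2]<.046)),('rim',(r>.045)&(r<.065)&(W[:,2]>.02)&(W[:,2]<.032))]:
    print(nm,k.sum(),fitc(W[k]).round(4),W[k][:,2].mean())
go(.458,-.361,.020)
```

```text
collar 427 [ 0.4582 -0.3604  0.0192] 0.03926323318206018
rim 1160 [ 0.4583 -0.3604  0.0529] 0.024746041873117866
 tcp [ 0.4639 -0.3579  0.2119] tool-delta mm [191.9  -5.3  -3.9] xaxis [ 0.  0. -1.] yaw z -25.7 w 0.06706263925749341 F [-0.6 -0.5  0.1] t 9.45 q [-0.78  0.42 -0.02  1.13  0.   -0.33]
```

View pics/w6.png

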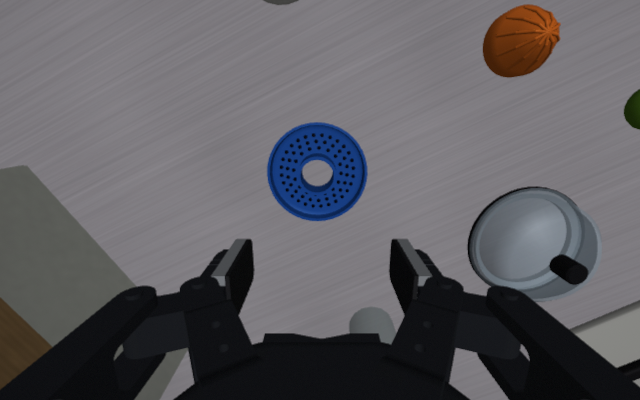

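The strainer is at (317,173), collar centre (0.4582, −0.3604), collar top at 39 mm. I'll descend.

Request:
step_arm(delta_pos=[[30,-5,-4],[30,0,0],[30,0,0],[30,0,0],[20,0,0]], turn=[[0,0,0],[0,0,0],[0,0,0],[0,0,0],[0,0,0]])

```text
clock: 9.87
ee_pos: [0.4574, -0.3598, 0.0696]
ee_rot: [0.157, 0.69, -0.157, 0.689]
contact_force: [-0.8, 0.1, 0.3]
width: 0.067
```

Request:
step_arm(delta_pos=[[0,0,0],[0,0,0],[0,0,0],[0,0,0]], turn=[[0,0,0],[0,0,0],[0,0,0],[0,0,0]])

```text
clock: 10.2
ee_pos: [0.4588, -0.3624, 0.0737]
ee_rot: [0.157, 0.688, -0.158, 0.69]
contact_force: [-0.0, -0.5, 0.1]
width: 0.067
```

Run:
```python
from m import *
go(.4582,-.3604,.020)
```

```text
tcp [ 0.4588 -0.3624  0.0737] tool-delta mm [53.7  1.6 -1.6] xaxis [ 0.002 -0.002 -1.   ] yaw z -25.74 w 0.0670466692364271 F [-0.  -0.5  0.1] t 10.2 q [-0.79  0.53 -0.23  0.81  0.   -0.34]
```

Request:
step_arm(delta_pos=[[20,1.5,-1.5],[17,0,0],[15,0,0],[0,0,0],[0,0,0]], turn=[[0,0,0],[0,0,0],[0,0,0],[0,0,0],[0,0,0]])

```text
clock: 10.62
ee_pos: [0.4572, -0.3599, 0.0206]
ee_rot: [0.158, 0.689, -0.158, 0.689]
contact_force: [-0.3, 0.3, 0.7]
width: 0.0672
```

Request:
step_arm(delta_pos=[[0,0,0],[0,0,0],[0,0,0]], turn=[[0,0,0],[0,0,0],[0,0,0]])

```text
clock: 10.87
ee_pos: [0.4576, -0.3604, 0.021]
ee_rot: [0.157, 0.689, -0.158, 0.69]
contact_force: [0.3, 1.1, -0.3]
width: 0.067
```

Run:
```python
from m import *
go(.4582,-.3604,.020)
shot('wrist','w7')
```

```text
tcp [ 0.4576 -0.3604  0.021 ] tool-delta mm [1.  0.3 0.5] xaxis [ 0.001 -0.001 -1.   ] yaw z -25.77 w 0.06704380014144247 F [ 0.3  1.1 -0.3] t 10.8667 q [-0.79  0.59 -0.28  0.7   0.   -0.34]
```

View pics/w7.png

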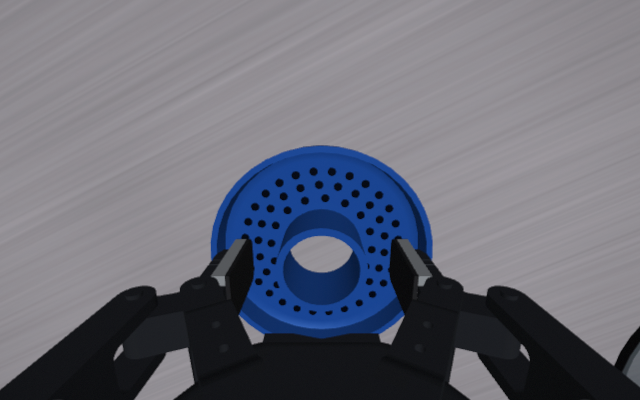

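The pads stand inside the dish either side of the collar at (322,265). Closing.

Request:
step_arm(delta_pos=[[0,0,0],[0,0,0],[0,0,0],[0,0,0],[0,0,0]], turn=[[0,0,0],[0,0,0],[0,0,0],[0,0,0],[0,0,0]], gripper=255)

```text
clock: 11.33
ee_pos: [0.4571, -0.36, 0.0205]
ee_rot: [0.158, 0.689, -0.158, 0.69]
contact_force: [-0.1, 1.3, 6.0]
width: 0.0392
```

Request:
step_arm(delta_pos=[[-10,0,0],[-30,0,0],[-40,0,0],[-40,0,0],[-40,0,0]], turn=[[0,0,0],[0,0,0],[0,0,0],[0,0,0],[0,0,0]])

```text
clock: 11.75
ee_pos: [0.4564, -0.3592, 0.182]
ee_rot: [0.158, 0.689, -0.158, 0.689]
contact_force: [0.3, -0.9, -1.2]
width: 0.0393
```

Request:
step_arm(delta_pos=[[-40,0,0],[0,0,0],[0,0,0],[0,0,0]], turn=[[0,0,0],[0,0,0],[0,0,0],[0,0,0]])

```text
clock: 12.08
ee_pos: [0.4566, -0.3595, 0.2195]
ee_rot: [0.158, 0.689, -0.158, 0.689]
contact_force: [-0.1, 0.5, -2.2]
width: 0.0394
```

Run:
```python
from m import *
go(.637,.174,.22)
shot('wrist','w8')
```

```text
tcp [ 0.4566 -0.3595  0.2195] tool-delta mm [-4.000e-01  5.588e+02 -6.960e+01] xaxis [-0.  0. -1.] yaw z -25.78 w 0.039394100958585504 F [-0.1  0.5 -2.2] t 12.0833 q [-0.79  0.4  -0.02  1.15 -0.   -0.34]
```

View pics/w8.png

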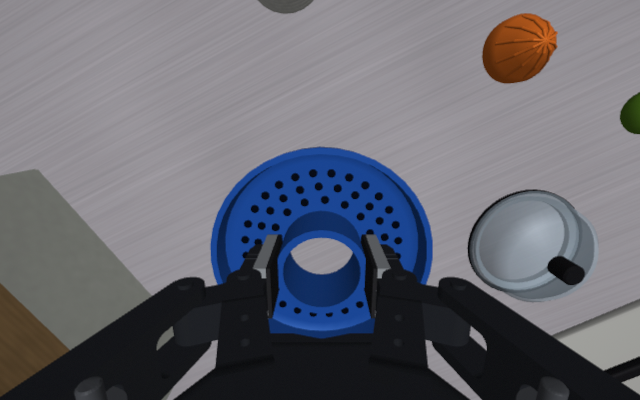

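The strainer is held level, with the collar at (322,270). Carrying it back to the bowl.

Request:
step_arm(delta_pos=[[0,40,-5],[0,40,-5],[0,40,-5],[0,40,-5],[0,40,-5]], turn=[[0,0,0],[0,0,0],[0,0,0],[0,0,0],[0,0,0]])

```text
clock: 12.55
ee_pos: [0.5206, -0.1666, 0.218]
ee_rot: [0.158, 0.69, -0.158, 0.688]
contact_force: [1.5, -1.0, -0.7]
width: 0.039
```

Request:
step_arm(delta_pos=[[0,40,-5],[0,40,-5],[0,40,-5],[0,40,-5],[0,40,-5]], turn=[[0,0,0],[0,0,0],[0,0,0],[0,0,0],[0,0,0]])

```text
clock: 12.97
ee_pos: [0.585, 0.0243, 0.218]
ee_rot: [0.158, 0.69, -0.158, 0.688]
contact_force: [1.4, -1.5, -0.7]
width: 0.0391
```

Request:
step_arm(delta_pos=[[0,40,-5],[0,40,-5],[0,40,-5],[0,38,-5],[0,0,0]], turn=[[0,0,0],[0,0,0],[0,0,0],[0,0,0],[0,0,0]])

```text
clock: 13.38
ee_pos: [0.6364, 0.1795, 0.2169]
ee_rot: [0.156, 0.691, -0.156, 0.689]
contact_force: [-0.4, -1.4, -0.3]
width: 0.0395
```

Request:
step_arm(delta_pos=[[0,0,0],[0,0,0],[0,0,0],[0,0,0]], turn=[[0,0,0],[0,0,0],[0,0,0],[0,0,0]])

```text
clock: 13.72
ee_pos: [0.6362, 0.1718, 0.2195]
ee_rot: [0.158, 0.689, -0.158, 0.689]
contact_force: [-0.6, -0.4, -2.1]
width: 0.039
```

Run:
```python
from m import *
go(.6365,.174,.1205)
T=pose(); bz=T[2,3]-.0205
for n in ['wrist','side','top']:
    im,d,Tc=shot(n,n+'9'); W=cloud(n,Tc,d).reshape(-1,3); hsv=cv2.cvtColor(im,cv2.COLOR_RGB2HSV); bl=cv2.inRange(hsv,(100,120,40),(128,255,255)).ravel()>0
    r=np.hypot(W[:,0]-T[0,3],W[:,1]-T[1,3])
    k=bl&(W[:,2]>bz+.02)&(W[:,2]<bz+.032)&(r<.065)&(r>.045); P=W[k]
    if k.sum()>20: print(n,'rim',k.sum(),fitc(P).round(4),fitc(P,.0535).round(4),P[:,2].mean()-bz)
    k=bl&(W[:,2]>bz+.037)&(W[:,2]<bz+.046)&(r<.03); P=W[k]
    if k.sum()>20: print(n,'collar',k.sum(),fitc(P,.0193).round(4))
```

```text
tcp [0.6362 0.1718 0.2195] tool-delta mm [99.   2.2 -0.6] xaxis [-0.001 -0.    -1.   ] yaw z -25.87 w 0.03904799196230179 F [-0.6 -0.4 -2.1] t 13.7167 q [ 0.15  0.56  0.23  1.25 -0.    0.6 ]
wrist rim 3286 [0.6373 0.1714 0.0524] [0.6383 0.1709] 0.02470836888190614
wrist collar 2206 [0.6376 0.1712]
side rim 164 [0.6358 0.1695 0.0529] [0.6358 0.1697] 0.024807548929688172
top rim 63 [0.6381 0.1706 0.0536] [0.6381 0.1705] 0.02631531035971732
```

View pics/wrist9.png

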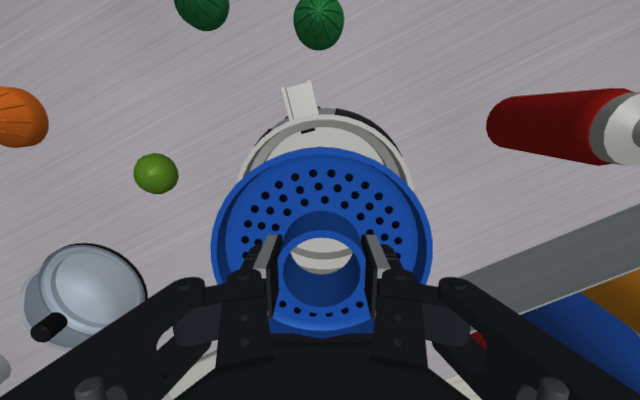

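The strainer needs about +2 mm in y, and two cameras agree on that. I'll lower it with that correction.

Request:
step_arm(delta_pos=[[20,2,-1],[20,0,0],[15,0,0],[0,0,0],[0,0,0]], turn=[[0,0,0],[0,0,0],[0,0,0],[0,0,0],[0,0,0]])

```text
clock: 14.28
ee_pos: [0.6361, 0.1749, 0.1646]
ee_rot: [0.158, 0.69, -0.158, 0.689]
contact_force: [0.2, 0.5, -1.0]
width: 0.0392
```

Request:
step_arm(delta_pos=[[10,0,0],[10,0,0],[10,0,0],[0,0,0],[0,0,0]], turn=[[0,0,0],[0,0,0],[0,0,0],[0,0,0],[0,0,0]])

```text
clock: 14.7
ee_pos: [0.6359, 0.1753, 0.134]
ee_rot: [0.158, 0.69, -0.158, 0.689]
contact_force: [-0.7, 1.3, -1.5]
width: 0.0392
```

Request:
step_arm(delta_pos=[[4,0,0],[4,0,0],[3,0,0],[0,0,0],[0,0,0]], turn=[[0,0,0],[0,0,0],[0,0,0],[0,0,0],[0,0,0]])

```text
clock: 15.12
ee_pos: [0.6364, 0.1754, 0.1237]
ee_rot: [0.158, 0.689, -0.158, 0.689]
contact_force: [0.1, -0.5, -0.1]
width: 0.0389
```

Request:
step_arm(delta_pos=[[1.5,-1,0.5],[1.5,0,0],[0,0,0],[0,0,0]], turn=[[0,0,0],[0,0,0],[0,0,0],[0,0,0]])

```text
clock: 15.45
ee_pos: [0.6365, 0.1742, 0.1208]
ee_rot: [0.158, 0.689, -0.158, 0.689]
contact_force: [0.0, 0.4, -0.8]
width: 0.0393
```

Request:
step_arm(delta_pos=[[1,0,0],[0,0,0],[0,0,0]], turn=[[0,0,0],[0,0,0],[0,0,0]])

```text
clock: 15.7
ee_pos: [0.6367, 0.1743, 0.1205]
ee_rot: [0.158, 0.689, -0.158, 0.69]
contact_force: [-2.3, -1.1, 4.4]
width: 0.0394
```

Contact comes at the expected height, so I'll release and retreat.

Request:
step_arm(delta_pos=[[0,0,0],[0,0,0],[0,0,0],[0,0,0],[0,0,0]], turn=[[0,0,0],[0,0,0],[0,0,0],[0,0,0],[0,0,0]], gripper=55)

```text
clock: 16.12
ee_pos: [0.6365, 0.1743, 0.1197]
ee_rot: [0.158, 0.689, -0.158, 0.689]
contact_force: [0.4, -0.2, 0.1]
width: 0.067
```

Request:
step_arm(delta_pos=[[-20,0,0],[-30,0,0],[-30,0,0],[-30,0,0],[-20,0,0]], turn=[[0,0,0],[0,0,0],[0,0,0],[0,0,0],[0,0,0]])

```text
clock: 16.53
ee_pos: [0.6372, 0.1744, 0.253]
ee_rot: [0.158, 0.688, -0.157, 0.69]
contact_force: [0.9, 0.5, 0.3]
width: 0.0667
```

Request:
step_arm(delta_pos=[[0,0,0],[0,0,0],[0,0,0],[0,0,0]], turn=[[0,0,0],[0,0,0],[0,0,0],[0,0,0]])

```text
clock: 16.87
ee_pos: [0.6359, 0.1741, 0.2483]
ee_rot: [0.157, 0.69, -0.158, 0.689]
contact_force: [0.1, 0.0, -0.5]
width: 0.0666
```

Run:
```python
from m import *
go(.4205,.137,.2)
c=(.637,.1735)
for n in ['wrist','side','top']:
    im,d,Tc=shot(n,n+'10'); W=cloud(n,Tc,d).reshape(-1,3); hsv=cv2.cvtColor(im,cv2.COLOR_RGB2HSV); bl=cv2.inRange(hsv,(100,120,40),(128,255,255)).ravel()>0
    r=np.hypot(W[:,0]-c[0],W[:,1]-c[1])
    for nm,k in [('bowlrim',~bl&(W[:,2]>.136)&(W[:,2]<.150)&(r<.08)&(r>.058)),('strrim',bl&(W[:,2]>.12)&(W[:,2]<.132)&(r>.045)&(r<.065)),('strcollar',bl&(W[:,2]>.135)&(W[:,2]<.147)&(r<.03)),('pin',~bl&(W[:,2]>.15)&(W[:,2]<.165)&(r<.015))]:
        P=W[k]
        if k.sum()>15:
            s=np.linalg.lstsq(np.c_[P[:,:2]-c,np.ones(len(P))],P[:,2],rcond=None)[0]; print(n,nm,k.sum(),fitc(P).round(4),'plane',s.round(4))
        elif k.sum(): print(n,nm,W[k].mean(0))
```

```text
tcp [0.6359 0.1741 0.2483] tool-delta mm [  48.8 -127.1 -177.7] xaxis [-0.002 -0.    -1.   ] yaw z -25.78 w 0.06663846311028346 F [ 0.1  0.  -0.5] t 16.8667 q [0.16 0.55 0.3  1.32 0.   0.61]
wrist bowlrim 2636 [0.6375 0.1735 0.0657] plane [-0.0091  0.0039  0.1409]
wrist strrim 1624 [0.6381 0.1737 0.0527] plane [-0.011   0.0036  0.1247]
wrist strcollar 657 [0.638  0.1739 0.0192] plane [-0.0047  0.0004  0.1391]
wrist pin 97 [0.6371 0.1749 0.003 ] plane [ 0.1857 -0.0305  0.1538]
side bowlrim 225 [0.6355 0.1718 0.0661] plane [-0.0023 -0.0014  0.141 ]
side strrim 95 [0.6372 0.173  0.0523] plane [-0.0215 -0.0545  0.1268]
side strcollar 47 [0.6369 0.172  0.0191] plane [0.0204 0.0695 0.14  ]
side pin [0.63490305 0.17296351 0.15353112]
top bowlrim 120 [0.6385 0.1723 0.0665] plane [ 0.0022 -0.0425  0.1397]
top strrim 45 [0.6384 0.1728 0.0534] plane [-0.0054 -0.0242  0.1252]
top strcollar [0.63812792 0.15185833 0.13877674]
```

View pics/wrist10.png

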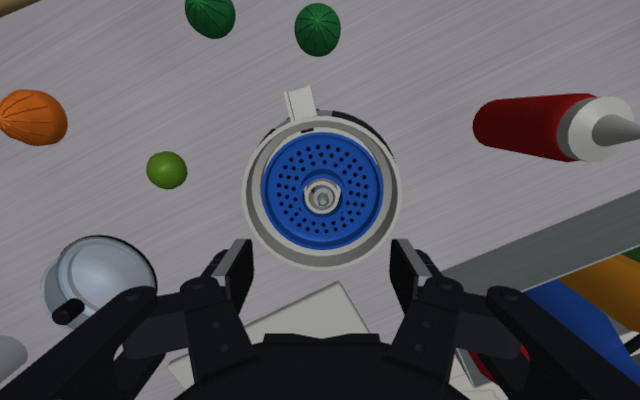

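The strainer lies flat and concentric around the pin at (323,198). Next is the rightmost small green reamer.

Request:
step_arm(delta_pos=[[0,-23,-32],[0,-23,-32],[0,-23,-32],[0,-23,-32],[10,-23,-32]], turn=[[0,0,0],[0,0,0],[0,0,0],[0,0,0],[0,0,0]], gripper=36)

```text
clock: 17.43
ee_pos: [0.4412, 0.1401, 0.2403]
ee_rot: [0.158, 0.689, -0.157, 0.69]
contact_force: [-0.1, 0.9, 1.3]
width: 0.0735
```

Request:
step_arm(delta_pos=[[20,-12,-18],[20,0,0],[0,0,0],[0,0,0],[0,0,0]], turn=[[0,0,0],[0,0,0],[0,0,0],[0,0,0],[0,0,0]])

```text
clock: 17.85
ee_pos: [0.4221, 0.1375, 0.2006]
ee_rot: [0.158, 0.689, -0.158, 0.69]
contact_force: [1.1, 0.2, -0.2]
width: 0.0733
```

Request:
step_arm(delta_pos=[[0,0,0],[0,0,0]], turn=[[0,0,0],[0,0,0]])

```text
clock: 18.02
ee_pos: [0.4221, 0.1374, 0.2005]
ee_rot: [0.158, 0.689, -0.158, 0.69]
contact_force: [0.1, 0.0, -0.3]
width: 0.0736
```

Run:
```python
from m import *
im,d,Tc=shot('wrist','w11'); WW=cloud('wrist',Tc,d); hsv=cv2.cvtColor(im,cv2.COLOR_RGB2HSV)
for m,s,c in blobs(im,(65,80,20),(92,255,255),150):
    P=WW[m]; q=P[P[:,2]<.016]; t=P[P[:,2]>.04]
    print(c.round(),s[4],'band fit r26',fitc(q,.026).round(4),len(q),'free',fitc(q).round(4),'top',t.mean(0).round(4),P[:,2].max())
go(.4205,.137,.004)
```

```text
[400. 101.] 2100 band fit r26 [0.3875 0.2464] 291 free [0.3872 0.2453 0.0248] top [0.387  0.2452 0.0433] nan
[322. 175.] 1692 band fit r26 [0.4229 0.139 ] 211 free [0.422  0.139  0.0248] top [0.4214 0.1393 0.0434] nan
[428. 191.] 1749 band fit r26 [0.4922 0.239 ] 335 free [0.491  0.2381 0.0247] top [0.4901 0.2379 0.0432] nan
 tcp [0.4219 0.1374 0.2003] tool-delta mm [196.3  -1.1  -1.2] xaxis [ 0.001  0.    -1.   ] yaw z -25.78 w 0.07332239248580194 F [-0.1 -0.2 -0.4] t 18.0667 q [ 0.15  0.16 -0.41  1.    0.    0.6 ]
```

View pics/w11.png

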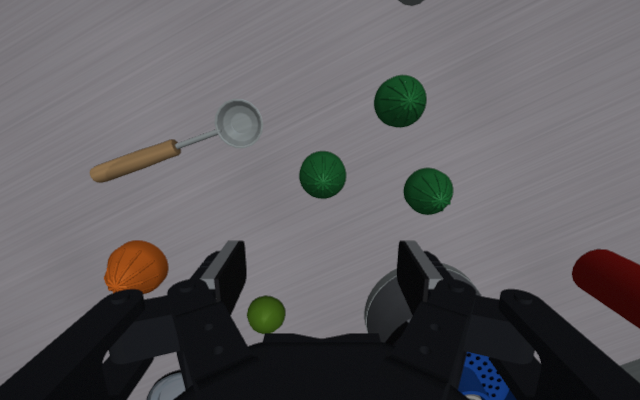

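Only (322,175) fits. It is the rightmost green (y=0.139, against 0.238 and 0.246), upright, with its top at about 45 mm. I'll descend to about 2 mm.

Request:
step_arm(delta_pos=[[30,1.5,-1],[35,0,0],[35,0,0],[30,0,0],[20,0,0]], turn=[[0,0,0],[0,0,0],[0,0,0],[0,0,0],[0,0,0]])

```text
clock: 18.48
ee_pos: [0.4199, 0.1389, 0.0476]
ee_rot: [0.157, 0.69, -0.158, 0.689]
contact_force: [-0.7, -1.1, 0.4]
width: 0.0732
```

Request:
step_arm(delta_pos=[[0,0,0],[0,0,0],[0,0,0],[0,0,0],[0,0,0]], turn=[[0,0,0],[0,0,0],[0,0,0],[0,0,0],[0,0,0]])

```text
clock: 18.9
ee_pos: [0.422, 0.1393, 0.0512]
ee_rot: [0.158, 0.688, -0.157, 0.69]
contact_force: [0.9, -0.1, -0.3]
width: 0.0737
```

Run:
```python
from m import *
go(.4217,.139,.002)
```

```text
tcp [0.422  0.1393 0.0512] tool-delta mm [49.2 -0.5 -0.3] xaxis [ 0.003  0.    -1.   ] yaw z -25.77 w 0.07370924981150327 F [ 0.9 -0.1 -0.3] t 18.9 q [ 0.15  0.34 -0.63  0.6   0.    0.6 ]
```

Request:
step_arm(delta_pos=[[15,0,0],[15,0,0],[10,0,0],[5,0,0],[0,0,0]], turn=[[0,0,0],[0,0,0],[0,0,0],[0,0,0],[0,0,0]])

```text
clock: 19.32
ee_pos: [0.4206, 0.1391, 0.0047]
ee_rot: [0.158, 0.689, -0.158, 0.689]
contact_force: [-1.0, 0.6, 0.7]
width: 0.0733
```

Request:
step_arm(delta_pos=[[0,0,0],[0,0,0],[0,0,0]], turn=[[0,0,0],[0,0,0],[0,0,0]])

```text
clock: 19.57
ee_pos: [0.4214, 0.1392, 0.0055]
ee_rot: [0.158, 0.689, -0.158, 0.69]
contact_force: [0.5, -0.0, 0.6]
width: 0.0735
```

Run:
```python
from m import *
go(.4217,.139,.002)
shot('wrist','w12')
```

```text
tcp [0.4214 0.1392 0.0055] tool-delta mm [ 3.5 -0.1  0.3] xaxis [ 0.001  0.    -1.   ] yaw z -25.78 w 0.07349062772549785 F [ 0.5 -0.   0.6] t 19.5667 q [ 0.15  0.42 -0.68  0.48 -0.    0.6 ]
```

View pics/w12.png

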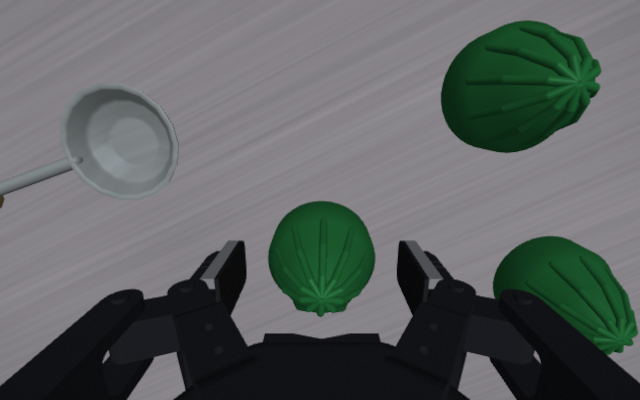

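The reamer is centred between the pads at (322,258). I'll go down 3 mm more and close.

Request:
step_arm(delta_pos=[[3,0,0],[0,0,0],[0,0,0]], turn=[[0,0,0],[0,0,0],[0,0,0]])

```text
clock: 19.87
ee_pos: [0.4206, 0.1391, 0.0017]
ee_rot: [0.158, 0.689, -0.158, 0.689]
contact_force: [0.0, 0.0, 0.5]
width: 0.0737
```

Request:
step_arm(delta_pos=[[0,0,0],[0,0,0],[0,0,0],[0,0,0],[0,0,0]], turn=[[0,0,0],[0,0,0],[0,0,0],[0,0,0],[0,0,0]], gripper=255)

```text
clock: 20.28
ee_pos: [0.4208, 0.1391, 0.0022]
ee_rot: [0.158, 0.689, -0.158, 0.689]
contact_force: [-2.4, 0.3, 8.9]
width: 0.0493
```

Request:
step_arm(delta_pos=[[-10,0,0],[-25,0,0],[-40,0,0],[-40,0,0],[-40,0,0]], turn=[[0,0,0],[0,0,0],[0,0,0],[0,0,0],[0,0,0]])

```text
clock: 20.7
ee_pos: [0.42, 0.139, 0.1585]
ee_rot: [0.158, 0.69, -0.158, 0.689]
contact_force: [1.6, 0.1, -0.7]
width: 0.0489
```

Request:
step_arm(delta_pos=[[-40,0,0],[-20,0,0],[0,0,0],[0,0,0],[0,0,0]], turn=[[0,0,0],[0,0,0],[0,0,0],[0,0,0],[0,0,0]])

```text
clock: 21.12
ee_pos: [0.4201, 0.139, 0.2158]
ee_rot: [0.158, 0.69, -0.158, 0.689]
contact_force: [0.6, -0.5, -1.2]
width: 0.0493
```

Run:
```python
from m import *
shot('wrist','w13')
go(.637,.1745,.21)
```

```text
tcp [0.4198 0.1389 0.2154] tool-delta mm [  4.9 126.5 180.1] xaxis [-0.002 -0.    -1.   ] yaw z -25.78 w 0.0489014122355649 F [-0.3 -0.  -1.4] t 21.1667 q [ 0.15  0.15 -0.38  1.04 -0.    0.6 ]
```

View pics/w13.png

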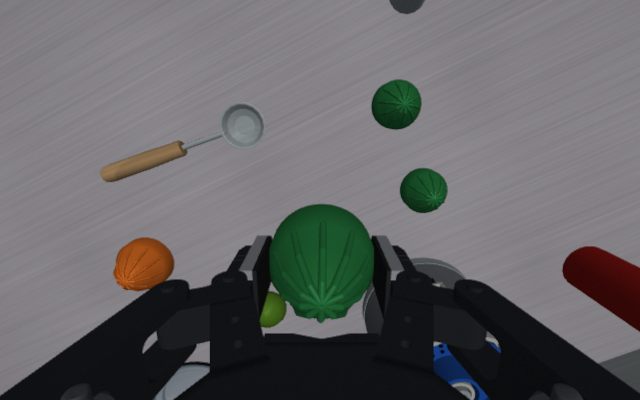

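The small reamer is held upright at (321,262). The other two and the lime are unmoved. Carrying it to the shaft.

Request:
step_arm(delta_pos=[[0,21,30],[0,21,30],[0,21,30],[0,21,30],[0,21,30]], turn=[[0,0,0],[0,0,0],[0,0,0],[0,0,0],[0,0,0]])

```text
clock: 21.58
ee_pos: [0.6022, 0.1685, 0.2146]
ee_rot: [0.157, 0.69, -0.158, 0.688]
contact_force: [1.2, 0.0, 0.4]
width: 0.0486
```

Request:
step_arm(delta_pos=[[0,21,29],[0,0,0],[0,0,0],[0,0,0],[0,0,0]], turn=[[0,0,0],[0,0,0],[0,0,0],[0,0,0],[0,0,0]])

```text
clock: 22.0
ee_pos: [0.6353, 0.1746, 0.2161]
ee_rot: [0.157, 0.69, -0.158, 0.689]
contact_force: [-1.2, 0.4, -0.4]
width: 0.0492
```

Request:
step_arm(delta_pos=[[0,0,0],[0,0,0],[0,0,0],[0,0,0]], turn=[[0,0,0],[0,0,0],[0,0,0],[0,0,0]])

```text
clock: 22.33
ee_pos: [0.6365, 0.1747, 0.2174]
ee_rot: [0.158, 0.689, -0.158, 0.69]
contact_force: [-0.1, 0.6, -0.5]
width: 0.0488
```

```bash
python3 - <<'E'
from m import *
go(.6363,.1749,.1455)
T=pose(); bz=T[2,3]-.002
# pin from earlier wrist10
d=np.load('pics/wrist10_d.npy'); Tc=np.load('pics/wrist10_T.npy'); W=cloud('wrist',Tc,d).reshape(-1,3); r=np.hypot(W[:,0]-.637,W[:,1]-.1745)
for a,b in [(.138,.147),(.147,.153),(.153,.16)]:
    k=(r<.0125)&(W[:,2]>a)&(W[:,2]<b); print('pin',a,k.sum(),W[k].mean(0).round(4),W[k].min(0).round(4),W[k].max(0).round(4))
for n in ['side','top','wrist']:
    im,d,Tc=shot(n,n+'14'); W=cloud(n,Tc,d); r=np.hypot(W[...,0]-T[0,3],W[...,1]-T[1,3])
    hsv=cv2.cvtColor(im,cv2.COLOR_RGB2HSV); m=(cv2.inRange(hsv,(65,60,15),(92,255,255))>0)&(r<.04)
    P=W[m]; print(n,len(P))
    if len(P)>10:
        q=P[(P[:,2]<bz+.016)]; print(' band',len(q),fitc(q,.026).round(4) if len(q)>5 else '', 'top',P[P[:,2]>bz+.04].mean(0).round(4))
E
python3 -c "
import cv2
a=cv2.imread('pics/side14.png'); cv2.imwrite('pics/c14.png',cv2.resize(a[60:200,270:430],None,fx=4,fy=4,interpolation=cv2.INTER_CUBIC))"
```

```text
tcp [0.6365 0.1747 0.2174] tool-delta mm [71.9  0.  -0.3] xaxis [ 0.001  0.    -1.   ] yaw z -25.77 w 0.04877634397052558 F [-0.1  0.6 -0.5] t 22.3333 q [ 0.16  0.56  0.23  1.24 -0.    0.61]
pin 0.138 299 [0.6352 0.1765 0.1408] [0.6248 0.1627 0.138 ] [0.6493 0.1867 0.1464]
pin 0.147 44 [0.6357 0.1756 0.151 ] [0.6327 0.1702 0.1473] [0.6412 0.1793 0.153 ]
pin 0.153 64 [0.6373 0.1749 0.1547] [0.6337 0.1715 0.153 ] [0.6414 0.1781 0.1571]
side 137
 band 27 [0.6358 0.1739] top [0.6286 0.1452 0.373 ]
top 0
wrist 9591
 band 1743 [0.6389 0.1738] top [0.6363 0.175  0.2584]
```

View pics/c14.png

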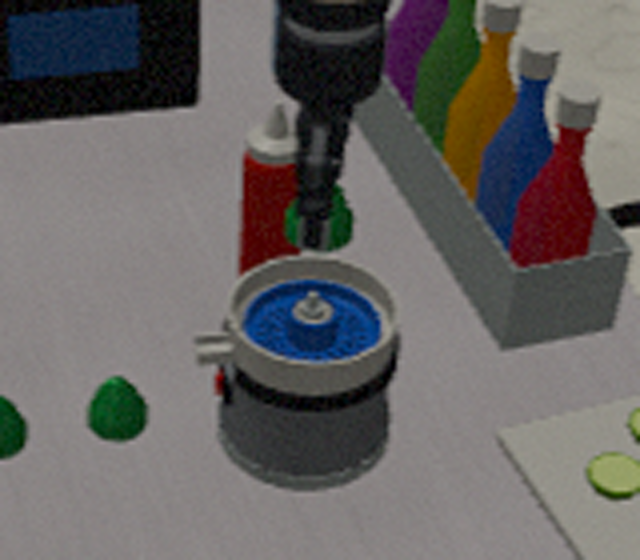

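View pics/wrist14.png

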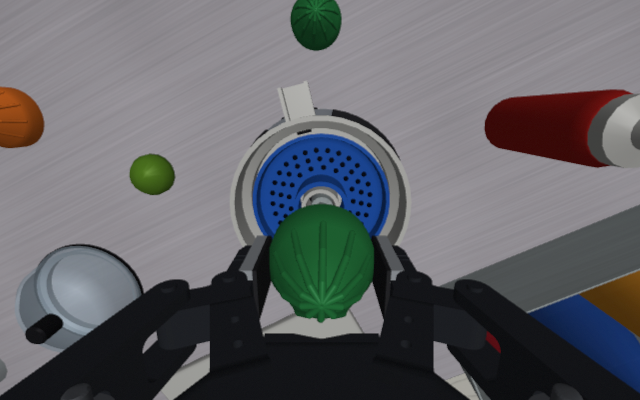

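The side crop shows the reamer above the pin at crop (312,300). Its estimated centre agrees with the pin to within 1 mm. I'll lower it.

Request:
step_arm(delta_pos=[[20,0,0],[18,0,0],[10,0,0],[0,0,0],[0,0,0]], turn=[[0,0,0],[0,0,0],[0,0,0],[0,0,0],[0,0,0]])

```text
clock: 22.9
ee_pos: [0.6365, 0.1747, 0.1687]
ee_rot: [0.158, 0.69, -0.158, 0.689]
contact_force: [-1.1, 0.8, -0.4]
width: 0.0489
```

Request:
step_arm(delta_pos=[[5,0,0],[5,0,0],[4,0,0],[0,0,0],[0,0,0]], turn=[[0,0,0],[0,0,0],[0,0,0],[0,0,0],[0,0,0]])

```text
clock: 23.32
ee_pos: [0.6366, 0.1747, 0.1547]
ee_rot: [0.158, 0.689, -0.158, 0.689]
contact_force: [-1.3, 0.7, -0.4]
width: 0.0492
```

Request:
step_arm(delta_pos=[[3,0,0],[3,0,0],[0,0,0],[0,0,0]], turn=[[0,0,0],[0,0,0],[0,0,0],[0,0,0]])

```text
clock: 23.65
ee_pos: [0.6366, 0.1747, 0.1486]
ee_rot: [0.158, 0.689, -0.158, 0.689]
contact_force: [0.1, 0.1, -1.4]
width: 0.0488
```

Request:
step_arm(delta_pos=[[2,0,0],[1.5,0,0],[0,0,0],[0,0,0]], turn=[[0,0,0],[0,0,0],[0,0,0],[0,0,0]])

```text
clock: 23.98
ee_pos: [0.6367, 0.1747, 0.1452]
ee_rot: [0.158, 0.689, -0.158, 0.689]
contact_force: [-0.3, -0.1, -0.3]
width: 0.0491
```

Request:
step_arm(delta_pos=[[1,0,0],[0,0,0],[0,0,0],[0,0,0]], turn=[[0,0,0],[0,0,0],[0,0,0],[0,0,0]])

```text
clock: 24.32
ee_pos: [0.6368, 0.1747, 0.1444]
ee_rot: [0.158, 0.689, -0.158, 0.689]
contact_force: [0.2, 0.5, -0.6]
width: 0.0488
```

Request:
step_arm(delta_pos=[[1,0,0],[0,0,0],[0,0,0],[0,0,0]], turn=[[0,0,0],[0,0,0],[0,0,0],[0,0,0]])

```text
clock: 24.65
ee_pos: [0.6369, 0.1747, 0.1442]
ee_rot: [0.158, 0.689, -0.158, 0.69]
contact_force: [-2.3, -0.0, 6.6]
width: 0.049
```

The reamer is on the shoulder: 6.6 N at the expected height. Releasing.

Request:
step_arm(delta_pos=[[0,0,0],[0,0,0],[0,0,0],[0,0,0],[0,0,0]], turn=[[0,0,0],[0,0,0],[0,0,0],[0,0,0],[0,0,0]], gripper=36)

```text
clock: 25.07
ee_pos: [0.6367, 0.1747, 0.1431]
ee_rot: [0.158, 0.689, -0.158, 0.689]
contact_force: [0.3, 1.2, 0.6]
width: 0.0736
```

Request:
step_arm(delta_pos=[[-15,0,0],[-25,0,0],[-30,0,0],[-30,0,0],[-20,0,0]], turn=[[0,0,0],[0,0,0],[0,0,0],[0,0,0],[0,0,0]])

```text
clock: 25.48
ee_pos: [0.6373, 0.1748, 0.2663]
ee_rot: [0.158, 0.688, -0.157, 0.69]
contact_force: [0.8, 1.2, -0.1]
width: 0.0732
```

Request:
step_arm(delta_pos=[[0,0,0],[0,0,0],[0,0,0],[0,0,0]], turn=[[0,0,0],[0,0,0],[0,0,0],[0,0,0]])

```text
clock: 25.82
ee_pos: [0.6361, 0.1746, 0.2618]
ee_rot: [0.157, 0.69, -0.158, 0.689]
contact_force: [-0.2, -0.4, -0.0]
width: 0.0734
```

```bash
python3 - <<'E'
from m import *
go(.647,-.17,.26)
c=(.637,.1745)
for n in ['side','wrist']:
    im,d,Tc=shot(n,n+'15'); W=cloud(n,Tc,d); r=np.hypot(W[...,0]-c[0],W[...,1]-c[1])
    hsv=cv2.cvtColor(im,cv2.COLOR_RGB2HSV); m=(cv2.inRange(hsv,(65,60,15),(92,255,255))>0)&(r<.04)&(W[...,2]>.13)
    P=W[m]; q=P[P[:,2]<.157]; print(n,len(P),'band',len(q),fitc(q,.026).round(4),fitc(q).round(4),'apex',P[P[:,2]>.182].mean(0).round(4),'zmax',np.percentile(P[:,2],99))
E
python3 -c "
import cv2
a=cv2.imread('pics/side15.png'); cv2.imwrite('pics/c15.png',cv2.resize(a[60:200,270:430],None,fx=4,fy=4,interpolation=cv2.INTER_CUBIC))"
```

```text
tcp [0.6361 0.1746 0.2618] tool-delta mm [   1.9 -305.6  159.7] xaxis [-0.002 -0.    -1.   ] yaw z -25.78 w 0.0734234624199383 F [-0.2 -0.4 -0. ] t 25.8167 q [0.16 0.55 0.33 1.35 0.   0.61]
side 255 band 45 [0.6367 0.1747] [0.636  0.1717 0.0234] apex [0.6276 0.1535 0.3411] zmax 0.4719582890188792
wrist 2884 band 269 [0.6386 0.1742] [0.638  0.1743 0.0253] apex [0.6373 0.1746 0.1853] zmax 0.18789500318276134
```

View pics/c15.png

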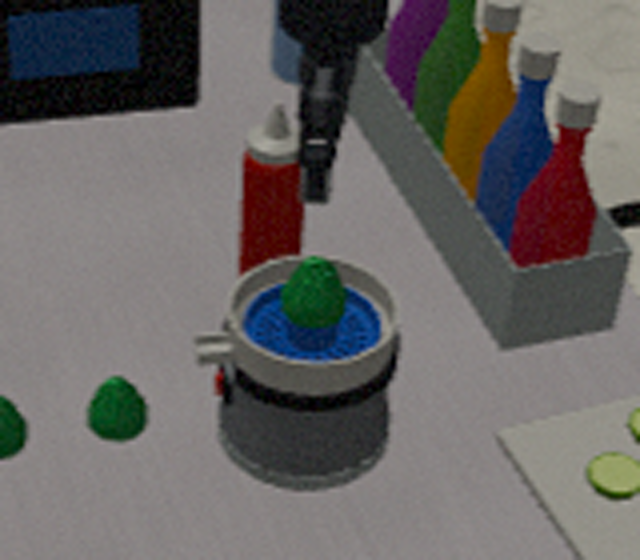

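View pics/wrist15.png

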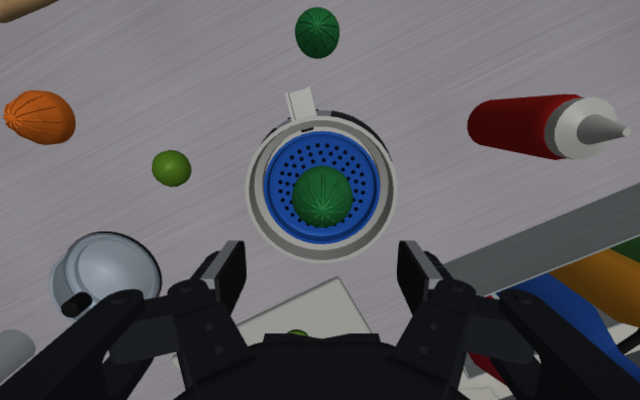

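The reamer stands on the shaft: apex at about 187 mm, as it should be, and upright in both views. Next is the cover.

Request:
step_arm(delta_pos=[[0,-34,18],[0,-34,18],[0,-34,18],[0,-34,18],[0,-34,18]], turn=[[0,0,0],[0,0,0],[0,0,0],[0,0,0],[0,0,0]], gripper=110)

```text
clock: 26.33
ee_pos: [0.6434, -0.0191, 0.2627]
ee_rot: [0.158, 0.69, -0.158, 0.689]
contact_force: [0.8, -0.4, 0.5]
width: 0.0486
```

Request:
step_arm(delta_pos=[[0,-34,17],[0,-34,17],[0,-34,17],[0,-34,18],[0,0,0]], turn=[[0,0,0],[0,0,0],[0,0,0],[0,0,0],[0,0,0]])

```text
clock: 26.75
ee_pos: [0.6462, -0.1768, 0.2619]
ee_rot: [0.159, 0.689, -0.16, 0.689]
contact_force: [-0.7, 0.6, -0.6]
width: 0.0486
```

Request:
step_arm(delta_pos=[[0,0,0],[0,0,0],[0,0,0],[0,0,0]], turn=[[0,0,0],[0,0,0],[0,0,0],[0,0,0]])

```text
clock: 27.08
ee_pos: [0.647, -0.1685, 0.2633]
ee_rot: [0.157, 0.689, -0.157, 0.689]
contact_force: [0.3, 0.6, -0.0]
width: 0.0483
```

Run:
```python
from m import *
im,d,Tc=shot('wrist','w16'); W=cloud('wrist',Tc,d).reshape(-1,3)
c=(.647,-.17); r=np.hypot(W[:,0]-c[0],W[:,1]-c[1])
for a,b in [(.07,.084),(.084,.095)]:
    k=(r<.02)&(W[:,2]>a)&(W[:,2]<b); print('knob',k.sum(),fitc(W[k]).round(4),W[k].mean(0).round(4),fitc(W[k],.011).round(4))
k=(r<.075)&(r>.06)&(W[:,2]<.02)&(W[:,2]>.004); print('flange',k.sum(),fitc(W[k],.0695).round(4),fitc(W[k]).round(4))
go(.647,-.17,.07)
```

```text
knob 37 [ 0.6492 -0.1691  0.0109] [ 0.6411 -0.1656  0.0767] [ 0.6493 -0.1692]
knob 330 [ 0.6486 -0.1689  0.0076] [ 0.6485 -0.1688  0.0881] [ 0.6503 -0.1708]
flange 618 [ 0.6515 -0.1702] [ 0.6498 -0.1693  0.0678]
 tcp [ 0.647  -0.1686  0.2634] tool-delta mm [193.4  -1.3   0.7] xaxis [-0.  0. -1.] yaw z -25.68 w 0.04862147735148489 F [-0.2 -0.6 -0.8] t 27.1333 q [-0.36  0.57  0.36  1.36  0.    0.08]
```

View pics/w16.png

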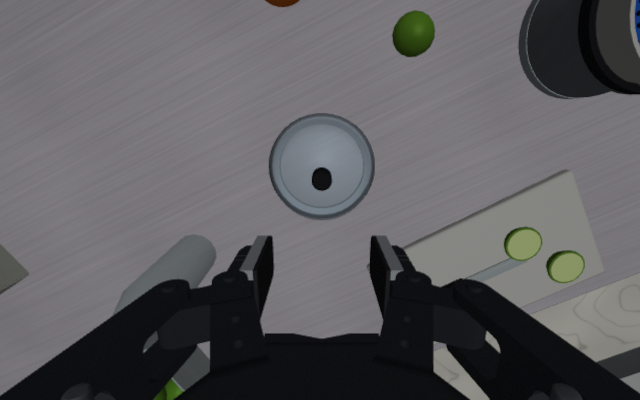

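The cover's knob is at (322,179), measured (0.6487, −0.169), top at 88 mm. I'll descend.

Request:
step_arm(delta_pos=[[30,0.5,2],[35,0,0],[35,0,0],[30,0,0],[20,0,0]], turn=[[0,0,0],[0,0,0],[0,0,0],[0,0,0],[0,0,0]])

```text
clock: 27.55
ee_pos: [0.6475, -0.1687, 0.1102]
ee_rot: [0.157, 0.691, -0.157, 0.688]
contact_force: [-0.1, 0.1, 0.9]
width: 0.0488
```

Request:
step_arm(delta_pos=[[0,0,0],[0,0,0],[0,0,0],[0,0,0]], turn=[[0,0,0],[0,0,0],[0,0,0],[0,0,0]])

```text
clock: 27.88
ee_pos: [0.6502, -0.1706, 0.1156]
ee_rot: [0.157, 0.688, -0.158, 0.691]
contact_force: [0.1, -0.4, -0.4]
width: 0.0483
```

Run:
```python
from m import *
im,d,Tc=shot('wrist','w17'); W=cloud('wrist',Tc,d).reshape(-1,3)
c=(.6487,-.169); r=np.hypot(W[:,0]-c[0],W[:,1]-c[1])
k=(r<.018)&(W[:,2]>.085)&(W[:,2]<.095); print('knob',k.sum(),fitc(W[k]).round(4),W[k].mean(0).round(4))
go(.6487,-.169,.069)
```

```text
knob 1000 [ 0.6485 -0.1689  0.0075] [ 0.6484 -0.1688  0.0881]
 tcp [ 0.6502 -0.1706  0.1154] tool-delta mm [46.4  0.8 -2.2] xaxis [ 0.003 -0.001 -1.   ] yaw z -25.76 w 0.048442998093209684 F [-0.1 -0.2 -0. ] t 27.9333 q [-0.37  0.64  0.1   1.03  0.    0.08]
```

View pics/w17.png

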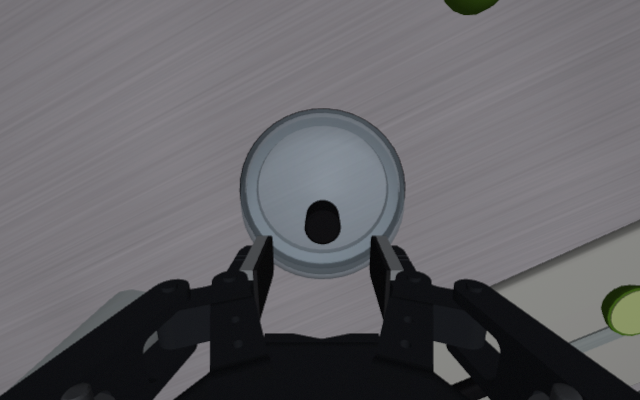

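Request:
step_arm(delta_pos=[[12,0.7,-2],[12,0,0],[11,0,0],[7,0,0],[0,0,0]], turn=[[0,0,0],[0,0,0],[0,0,0],[0,0,0],[0,0,0]])

```text
clock: 28.35
ee_pos: [0.6467, -0.1687, 0.0701]
ee_rot: [0.158, 0.69, -0.158, 0.689]
contact_force: [-1.1, -0.9, -0.1]
width: 0.0486
```

Request:
step_arm(delta_pos=[[0,0,0],[0,0,0],[0,0,0]], turn=[[0,0,0],[0,0,0],[0,0,0]])

```text
clock: 28.6
ee_pos: [0.6479, -0.1691, 0.0721]
ee_rot: [0.158, 0.689, -0.158, 0.69]
contact_force: [-0.1, 0.1, -0.4]
width: 0.0486
```

Run:
```python
from m import *
go(.6486,-.169,.069)
```

```text
tcp [ 0.6479 -0.1691  0.0721] tool-delta mm [3.1 0.4 0.6] xaxis [ 0.001 -0.    -1.   ] yaw z -25.78 w 0.04856518504337789 F [-0.1  0.1 -0.4] t 28.6 q [-0.36  0.68  0.04  0.94 -0.    0.09]
```

Request:
step_arm(delta_pos=[[2.5,0.3,0.5],[0,0,0],[0,0,0],[0,0,0]], turn=[[0,0,0],[0,0,0],[0,0,0],[0,0,0]])

```text
clock: 28.93
ee_pos: [0.648, -0.1688, 0.0688]
ee_rot: [0.158, 0.689, -0.158, 0.689]
contact_force: [0.7, 0.9, -0.9]
width: 0.0488
```

Request:
step_arm(delta_pos=[[0,0,0],[0,0,0],[0,0,0],[0,0,0],[0,0,0]], turn=[[0,0,0],[0,0,0],[0,0,0],[0,0,0],[0,0,0]], gripper=255)

```text
clock: 29.35
ee_pos: [0.6481, -0.1689, 0.0691]
ee_rot: [0.158, 0.689, -0.158, 0.689]
contact_force: [-0.3, 0.8, 4.3]
width: 0.0197
```

Request:
step_arm(delta_pos=[[-8,0,0],[-20,0,0],[-30,0,0],[-40,0,0],[-40,0,0]], turn=[[0,0,0],[0,0,0],[0,0,0],[0,0,0],[0,0,0]])

```text
clock: 29.77
ee_pos: [0.6469, -0.1685, 0.2078]
ee_rot: [0.158, 0.69, -0.158, 0.688]
contact_force: [0.7, -0.6, -1.2]
width: 0.0196
```

Request:
step_arm(delta_pos=[[-40,0,0],[-30,0,0],[0,0,0],[0,0,0],[0,0,0]], turn=[[0,0,0],[0,0,0],[0,0,0],[0,0,0],[0,0,0]])

```text
clock: 30.18
ee_pos: [0.6475, -0.1687, 0.2759]
ee_rot: [0.158, 0.69, -0.158, 0.689]
contact_force: [-0.0, -0.1, -3.1]
width: 0.0195
```

Run:
```python
from m import *
shot('wrist','w18'); shot('side','s18')
go(.637,.1735,.28)
```

```text
tcp [ 0.6471 -0.1685  0.2749] tool-delta mm [  -4.7  303.6 -157.8] xaxis [-0.003  0.001 -1.   ] yaw z -25.78 w 0.019983221173812803 F [-0.4  0.  -3. ] t 30.2833 q [-0.36  0.57  0.4   1.4  -0.    0.09]
```

View pics/w18.png

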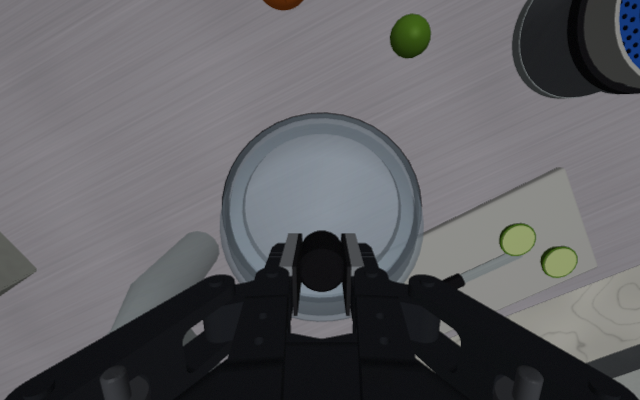

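View pics/s18.png

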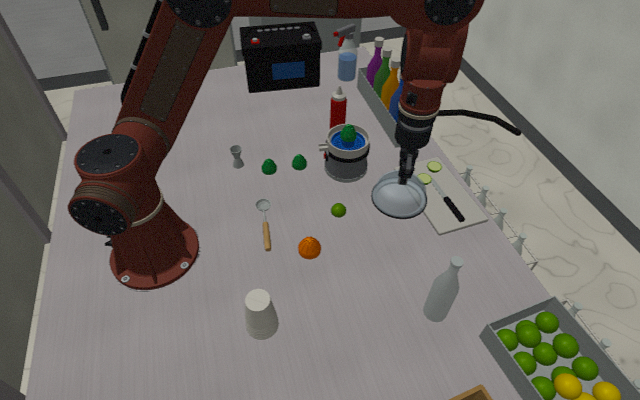

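The cover is held level by the knob. Carrying it to the bowl.

Request:
step_arm(delta_pos=[[-5,34,-18],[0,34,-18],[0,34,-18],[0,34,-18],[0,34,-17]], turn=[[0,0,0],[0,0,0],[0,0,0],[0,0,0],[0,0,0]])

```text
clock: 30.7
ee_pos: [0.6406, 0.0247, 0.2803]
ee_rot: [0.158, 0.69, -0.158, 0.688]
contact_force: [0.7, -0.7, -1.9]
width: 0.0198
```

Request:
step_arm(delta_pos=[[0,34,-17],[0,34,-17],[0,34,-17],[0,31,-18],[0,0,0]], turn=[[0,0,0],[0,0,0],[0,0,0],[0,0,0],[0,0,0]])

```text
clock: 31.12
ee_pos: [0.6356, 0.1792, 0.2799]
ee_rot: [0.156, 0.691, -0.155, 0.688]
contact_force: [0.8, -0.3, -1.9]
width: 0.0195
```

Request:
step_arm(delta_pos=[[0,0,0],[0,0,0],[0,0,0],[0,0,0],[0,0,0]], turn=[[0,0,0],[0,0,0],[0,0,0],[0,0,0],[0,0,0]])

```text
clock: 31.53
ee_pos: [0.6376, 0.1715, 0.2817]
ee_rot: [0.158, 0.689, -0.158, 0.689]
contact_force: [0.5, 0.6, -2.1]
width: 0.0195
```

```bash
python3 - <<'E'
from m import *
go(.637,.1738,.205)
T=pose(); bz=T[2,3]-.069
for n in ['wrist','side','top']:
    im,d,Tc=shot(n,n+'19'); W=cloud(n,Tc,d).reshape(-1,3); r=np.hypot(W[:,0]-T[0,3],W[:,1]-T[1,3])
    k=(r>.061)&(r<.078)&(W[:,2]>bz+.003)&(W[:,2]<bz+.02); P=W[k]
    if k.sum()>20:
        s=np.linalg.lstsq(np.c_[P[:,:2]-T[:2,3],np.ones(len(P))],P[:,2]-bz,rcond=None)[0]; print(n,'flange',k.sum(),fitc(P).round(4),fitc(P,.0685).round(4),'plane',s.round(4))
E
python3 -c "
import cv2
a=cv2.imread('pics/side19.png'); cv2.imwrite('pics/c19.png',cv2.resize(a[60:200,270:430],None,fx=4,fy=4,interpolation=cv2.INTER_CUBIC))"
```

```text
tcp [0.6376 0.1715 0.2817] tool-delta mm [76.7  1.8 -1.5] xaxis [-0. -0. -1.] yaw z -25.87 w 0.019540865253988092 F [ 0.5  0.6 -2.1] t 31.5333 q [ 0.15  0.55  0.38  1.4  -0.    0.6 ]
wrist flange 1687 [0.6402 0.1704 0.0685] [0.6403 0.1704] plane [-0.0227  0.0102  0.012 ]
side flange 242 [0.6374 0.1712 0.0672] [0.638  0.1726] plane [0.0098 0.0251 0.015 ]
top flange 134 [0.64   0.1717 0.0689] [0.6401 0.1712] plane [-0.0037  0.0126  0.0148]
```

View pics/c19.png

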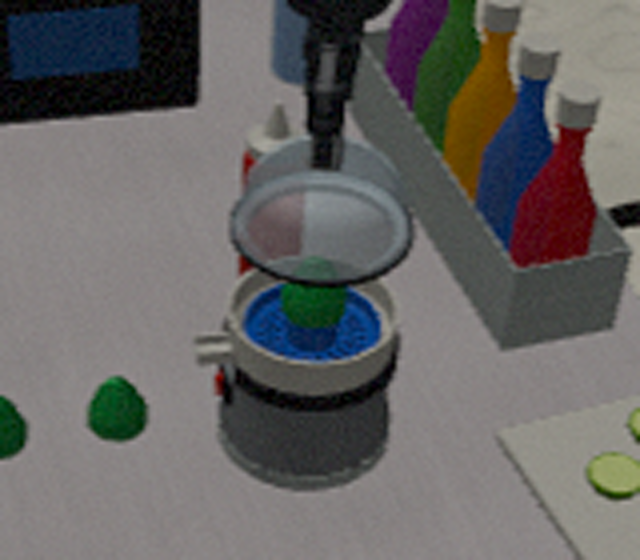

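View pics/wrist19.png

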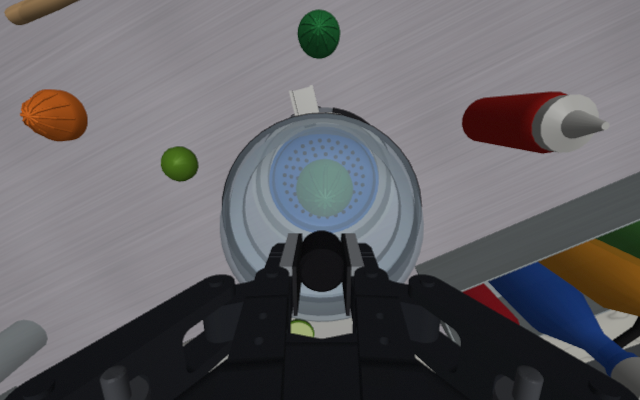

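Averaging the three views, the cover is about 1.5 mm too far in x and 1.6 mm short in y. I'll correct that and lower.

Request:
step_arm(delta_pos=[[15,1,-2],[15,0,0],[15,0,0],[10,0,0],[0,0,0]], turn=[[0,0,0],[0,0,0],[0,0,0],[0,0,0],[0,0,0]])

```text
clock: 32.1
ee_pos: [0.635, 0.1741, 0.2246]
ee_rot: [0.157, 0.69, -0.158, 0.688]
contact_force: [-0.6, -0.1, -2.0]
width: 0.0196
```

Request:
step_arm(delta_pos=[[6,0,0],[0,0,0],[0,0,0],[0,0,0]], turn=[[0,0,0],[0,0,0],[0,0,0],[0,0,0]])

```text
clock: 32.43
ee_pos: [0.6365, 0.1745, 0.2216]
ee_rot: [0.158, 0.689, -0.158, 0.69]
contact_force: [-0.3, 0.6, -2.2]
width: 0.0195
```

Run:
```python
from m import *
go(.637,.1738,.205); shot('side','s20')
a=cv2.imread('pics/s20.png'); cv2.imwrite('pics/c20.png',cv2.resize(a[60:200,270:430],None,fx=4,fy=4,interpolation=cv2.INTER_CUBIC))
```

```text
tcp [0.6365 0.1745 0.2216] tool-delta mm [16.6 -0.4  0.8] xaxis [ 0.001  0.    -1.   ] yaw z -25.78 w 0.019539988828024647 F [-0.3  0.6 -2.2] t 32.4333 q [0.16 0.56 0.24 1.25 0.   0.61]
```

View pics/c20.png

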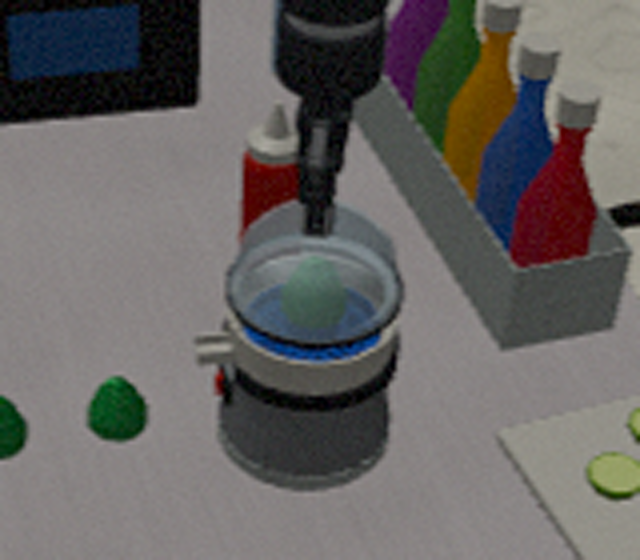

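The cover's flange spans crop x 227–403 and the bowl rim 228–400, so they are concentric. Lowering on.

Request:
step_arm(delta_pos=[[4,0,0],[4,0,0],[3,0,0],[0,0,0],[0,0,0]], turn=[[0,0,0],[0,0,0],[0,0,0],[0,0,0],[0,0,0]])

```text
clock: 32.9
ee_pos: [0.6359, 0.1744, 0.2094]
ee_rot: [0.158, 0.69, -0.158, 0.689]
contact_force: [-0.6, -0.5, -2.2]
width: 0.0196
```

Request:
step_arm(delta_pos=[[2,0,0],[2,0,0],[0,0,0],[0,0,0]], turn=[[0,0,0],[0,0,0],[0,0,0],[0,0,0]])

```text
clock: 33.23
ee_pos: [0.636, 0.1745, 0.2057]
ee_rot: [0.158, 0.689, -0.158, 0.689]
contact_force: [0.4, -0.3, -2.2]
width: 0.0191
```

Request:
step_arm(delta_pos=[[1,0,0],[0,0,0],[0,0,0],[0,0,0]], turn=[[0,0,0],[0,0,0],[0,0,0],[0,0,0]])

```text
clock: 33.57
ee_pos: [0.6362, 0.1745, 0.2051]
ee_rot: [0.158, 0.689, -0.158, 0.689]
contact_force: [-0.8, 0.2, 0.9]
width: 0.0195
```

Contact comes at the expected 0.205, so I'll release.

Request:
step_arm(delta_pos=[[0.5,0,0],[0,0,0],[0,0,0]], turn=[[0,0,0],[0,0,0],[0,0,0]])

```text
clock: 33.82
ee_pos: [0.6362, 0.1745, 0.2051]
ee_rot: [0.158, 0.689, -0.158, 0.69]
contact_force: [-1.8, -1.0, 5.1]
width: 0.0194
```

Request:
step_arm(delta_pos=[[0,0,0],[0,0,0],[0,0,0],[0,0,0],[0,0,0]], turn=[[0,0,0],[0,0,0],[0,0,0],[0,0,0],[0,0,0]], gripper=110)

```text
clock: 34.23
ee_pos: [0.6361, 0.1745, 0.2042]
ee_rot: [0.158, 0.689, -0.158, 0.689]
contact_force: [0.2, 0.3, -0.6]
width: 0.0489
```

Request:
step_arm(delta_pos=[[-10,0,0],[-20,0,0],[-30,0,0],[-30,0,0],[0,0,0]], turn=[[0,0,0],[0,0,0],[0,0,0],[0,0,0],[0,0,0]])

```text
clock: 34.65
ee_pos: [0.6381, 0.1748, 0.3013]
ee_rot: [0.159, 0.686, -0.157, 0.692]
contact_force: [0.1, 0.7, -0.0]
width: 0.0485
```

Request:
step_arm(delta_pos=[[0,0,-30],[0,0,-40],[0,0,-40],[0,0,0],[0,0,0]], turn=[[0,0,0],[0,0,0],[0,0,0],[0,0,0],[0,0,0]])

```text
clock: 35.07
ee_pos: [0.5356, 0.2233, 0.2956]
ee_rot: [0.157, 0.689, -0.157, 0.69]
contact_force: [1.3, 0.4, -0.0]
width: 0.0484
```

Request:
step_arm(delta_pos=[[0,0,0],[0,0,0],[0,0,0],[0,0,0]], turn=[[0,0,0],[0,0,0],[0,0,0],[0,0,0]])

```text
clock: 35.4
ee_pos: [0.5379, 0.2218, 0.2941]
ee_rot: [0.158, 0.689, -0.158, 0.689]
contact_force: [0.2, -0.1, -0.9]
width: 0.049
```

Run:
```python
from m import *
go(.637,.1738,.205)
c=np.array([.637,.1738])
for n in ['side','top','wrist']:
    im,d,Tc=shot(n,n+'21'); W=cloud(n,Tc,d).reshape(-1,3); r=np.hypot(W[:,0]-c[0],W[:,1]-c[1])
    for nm,k in [('flange',(r>.058)&(r<.076)&(W[:,2]>.139)&(W[:,2]<.158)),('knobtop',(r<.018)&(W[:,2]>.217)&(W[:,2]<.235)),('dome',(r<.05)&(W[:,2]>.185)&(W[:,2]<.21))]:
        P=W[k]
        if k.sum()>10:
            s=np.linalg.lstsq(np.c_[P[:,:2]-c,np.ones(len(P))],P[:,2],rcond=None)[0]; print(n,nm,k.sum(),fitc(P).round(4),P.mean(0).round(4),'plane',s.round(3))
    # others
    for o,q in [('orange',(.427,-.115)),('lime',(.551,-.005)),('squeeze',(.68,.385)),('glass',(.68,-.39)),('cups',(.26,-.305))]:
        rr=np.hypot(W[:,0]-q[0],W[:,1]-q[1]); k=(rr<.06)&(W[:,2]>.015)&(W[:,2]<.24); P=W[k]
        if n!='wrist' and k.sum()>5: print('   ',o,P.mean(0).round(3))
for n in ['side','top']:
    W=cloud(n,np.load('pics/%s0_T.npy'%n),np.load('pics/%s0_d.npy'%n)).reshape(-1,3)
    for o,q in [('orange',(.427,-.115)),('lime',(.551,-.005)),('squeeze',(.68,.385)),('glass',(.68,-.39)),('cups',(.26,-.305))]:
        rr=np.hypot(W[:,0]-q[0],W[:,1]-q[1]); k=(rr<.06)&(W[:,2]>.015)&(W[:,2]<.24); print('start',n,o,W[k].mean(0).round(3))
a=cv2.imread('pics/side21.png'); cv2.imwrite('pics/c21.png',cv2.resize(a[60:200,270:430],None,fx=4,fy=4,interpolation=cv2.INTER_CUBIC))
```

```text
tcp [0.5379 0.2218 0.2941] tool-delta mm [ 89.1  -0.  110.2] xaxis [-0. -0. -1.] yaw z -25.84 w 0.049000432028497055 F [ 0.2 -0.1 -0.9] t 35.4 q [ 0.27  0.38  0.14  1.33 -0.    0.72]
side flange 250 [0.6363 0.1744 0.0675] [0.6196 0.1267 0.1489] plane [0.004 0.035 0.151]
side knobtop 37 [0.6345 0.1708 0.008 ] [0.6342 0.17   0.2235] plane [0.232 0.077 0.224]
side dome 470 [0.6369 0.1741 0.0362] [0.6332 0.1643 0.198 ] plane [-0.002  0.026  0.198]
    orange [ 0.423 -0.126  0.033]
    lime [ 0.549 -0.009  0.025]
    squeeze [0.671 0.377 0.123]
    glass [ 0.671 -0.401  0.126]
    cups [ 0.25 -0.32  0.09]
top flange 287 [0.6393 0.173  0.0675] [0.6101 0.156  0.1508] plane [-0.007 -0.004  0.151]
top knobtop 80 [0.6375 0.1722 0.0078] [0.6374 0.1722 0.2254] plane [0.094 0.036 0.225]
top dome 1362 [0.6378 0.1736 0.0363] [0.6352 0.1728 0.1982] plane [ 0.016 -0.003  0.198]
    orange [ 0.428 -0.113  0.034]
    lime [ 0.552 -0.004  0.025]
    glass [ 0.675 -0.379  0.134]
    cups [ 0.256 -0.291  0.099]
wrist flange 1036 [0.6372 0.1741 0.0667] [0.5831 0.2001 0.1501] plane [ 0.134 -0.061  0.159]
wrist knobtop 391 [0.6332 0.1759 0.0063] [0.6321 0.1765 0.2229] plane [ 0.317 -0.144  0.225]
wrist dome 5964 [0.6315 0.1766 0.0326] [0.6231 0.1805 0.1971] plane [ 0.05  -0.021  0.198]
start side orange [ 0.424 -0.125  0.033]
start side lime [ 0.549 -0.01   0.025]
start side squeeze [0.672 0.374 0.098]
start side glass [ 0.671 -0.401  0.126]
start side cups [ 0.25 -0.32  0.09]
start top orange [ 0.428 -0.114  0.033]
start top lime [ 0.552 -0.004  0.026]
start top squeeze [0.672 0.381 0.118]
start top glass [ 0.675 -0.379  0.135]
start top cups [ 0.256 -0.291  0.098]
```

View pics/c21.png

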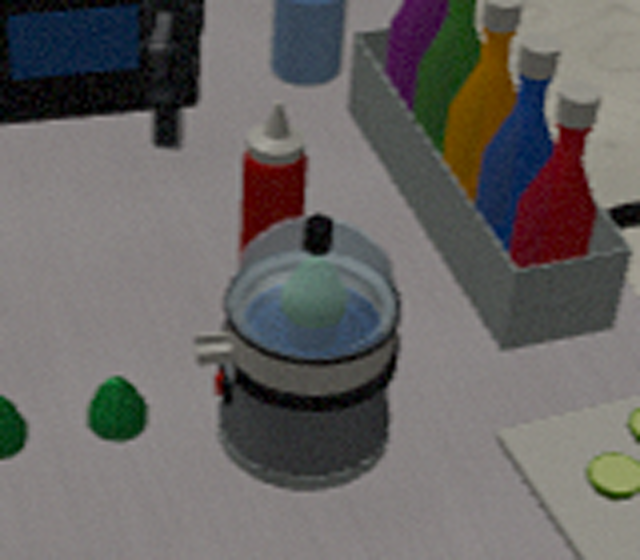

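View pics/top21.png

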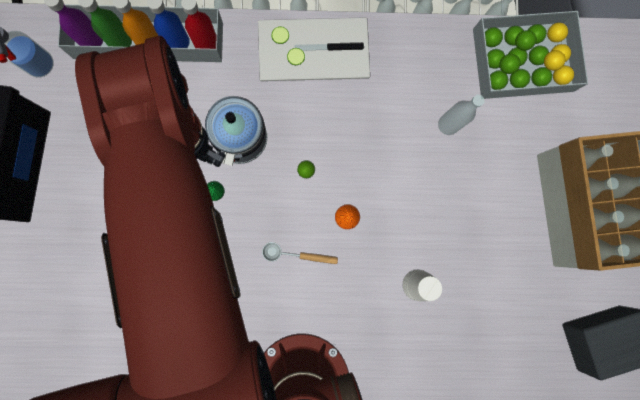

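View pics/wrist21.png

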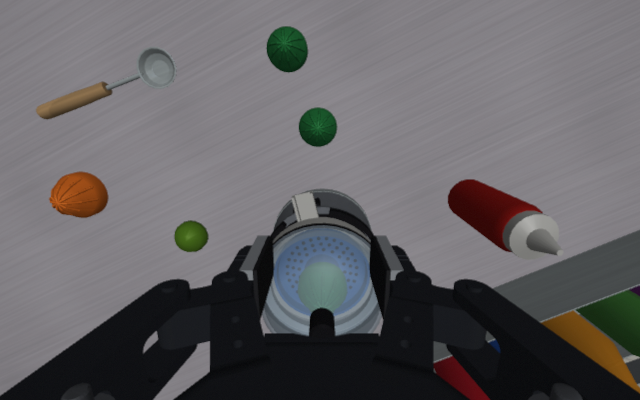

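The assembly looks right. The knob top is at 225 mm as expected, the cover is level and concentric, the spout is in the gap, the bystanders are unmoved, and the arm is clear. Handing in.

Run:
```python
from bench import env
print(env.close_job(), env.get_state()['clock'])
```

```text
the job is handed in; nothing more can be done
the job is handed in; nothing more can be done
```

I assembled the juicer in order on its base (bowl, strainer, rightmost small green reamer, cover) and handed it in at about 35 s. The system gave no verdict.

**Placement:** In the last camera checks:
- **Bowl:** seated, rim level at 141 mm (142 expected), with the spout at about 168° against a gap centre of about 168.5°.
- **Strainer:** flat and concentric with the bowl within 1–2 mm.
- **Reamer:** apex at about 187 mm, as it should be, and upright.
- **Cover:** knob top at 223–225 mm (225 expected), concentric within about 2 mm. The top view fitted it level.

**Bystanders:** The orange reamer, half lime, glass bottle and cups measured within 1 mm of their start positions. The squeeze bottle looked upright and in place in the side view, but the arm hid it from the top view at the end.

**Disagreements:** The three cameras differed by 2–3 mm in absolute position, so I compared positions only within the same camera. After I moved the arm aside, the wrist camera saw the cover only from one edge, so its dome and flange tilt fits disagreed with the top view. I discounted them. The final side view also showed a small slope on the flange, about 2°.

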